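# Pack the samples into the cooler and latch its lid

### The job

Lift the latch bar of the bench cooler over its striker and swing the lid right open, then put every peach-coloured sample bottle that is there, and the yellow temperature logger that hangs on the hook, into the cooler: lower each gently onto its floor, bottles standing upright, nothing dropped. Then swing the lid fully shut with the latch bar raised over the striker and let the bar drop into its catch. The white blue-capped bottle does not go in; leave everything else where it is.

Things in the scene. Friction and masses are not known exactly. Their poses are not given: they have to be found in the camera images.
- cooler: fixed white open-topped chest, 210 (x) x 156 (y) mm outside, walls 10 mm, rim 132 mm above the bench; inside 190 x 136 mm, 118 mm deep, floor 14 mm above the bench. Origin at the centre of its underside, z up, -x its front (about towards the robot), +y its left. Its blue lid turns on an upright pin at the left back corner and carries a steel latch bar; the catch is on the right wall
- catch (a point): middle of the catch outside the chest's right wall (cooler x = 20, y = -94, z = 144 mm; axes as the cooler): a steel slot open at the top, 24 mm wide along x, between the striker (front cheek, x -22 to -12 mm from this point, top 162 mm above the bench) and a back cheek (top 170 mm). The latched bar lies in it.
- lid (a joint): angle of the flat blue lid: 0 = fully shut, grows as it swings clockwise (seen from above), its right side coming towards the robot and then round to the left; stop at 1.75 rad. From 1.4 rad it is clear of the mouth. Shut, it covers the whole chest; top 144 mm, underside 134 mm above the bench. It stays where it is left; moving it takes about 1 N at the knob.
- lid_pin (a point): axis of the lid's pin, at the height of the lid's top (144 mm above the bench): x = 85, y = 96 mm in the cooler's frame. The latch bar lies across the lid, 65 mm in front of the pin (at cooler x = 20 mm when shut); its hinge is 41 mm to the right of the pin (cooler y = 55 mm), 153 mm above the bench, and turns with the lid.
- latch (a joint): angle of the latch bar (12 mm wide, 10 high, underside 148 mm above the bench when level): 0 = level, its rest in or out of the catch; grows as the nose is lifted; limit 0.7. It falls back by its weight. To pass over the striker, in or out, it must be above 0.11 rad (0.2 is comfortable); left level, the striker stops the closing lid at about 0.12 rad. Latched: lid 0, latch 0.
- knob (a point): centre of the black ball knob, 26 mm across, on a 10 mm stem on the latch bar, 32 mm above the bar's top; along the bar 95 mm from its hinge, towards the nose, and 37 mm above the hinge when level. Its x axis is the bar's hinge line: gripped across x, it pivots between the fingers as the bar tilts. Latched: x = 20, y = -40, z = 190 mm in the cooler's frame.
- logger_mid (a point): temperature logger: a yellow rounded block 20 (x) x 40 (y) x 70 (z) mm, 0.06 kg, with a steel wire bail (loop, opening 23 mm wide and 35 mm high, wire 5 mm) on top; the point is the block's centre, 35 mm below its top, its z axis towards the bail. It hangs by the bail from the hook stand's peg, which runs along the logger's x.
- hookstand: fixed hook stand: post of 12 mm diameter and 210 mm high on a round foot; a level peg of 8 mm diameter goes out from it towards -x of this frame, 58 mm long, axis 200 mm above the bench. Origin under the post. The logger hangs about 35 mm out from the post.
- peg_tip (a point): tip of the peg, which is turned up: its top is 212 mm above the bench, so the logger must rise by 9 to 26 mm (17 is best) before it can be drawn off along -x of the stand
- sample_1_mid (a point): peach-coloured, black-capped small round sample bottle, 48 mm across its straight body (up to 80 mm), 102 mm tall with its cap, 0.27 kg, weight low; stands on the bench; may be absent. The point is on its axis, half-way up (51 mm above its underside), z up through the cap. The tapering shoulder and cap are slippery to hold: grip the straight body.
- sample_2_mid (a point): peach-coloured, white-capped small round sample bottle, 52 mm across its straight body (up to 80 mm), 108 mm tall with its cap, 0.27 kg, weight low; stands on the bench; may be absent. The point is on its axis, half-way up (54 mm above its underside), z up through the cap. The tapering shoulder and cap are slippery to hold: grip the straight body.
- sample_3_mid (a point): peach-coloured, black-capped small round sample bottle, 52 mm across its straight body (up to 80 mm), 108 mm tall with its cap, 0.27 kg, weight low; stands on the bench; may be absent. The point is on its axis, half-way up (54 mm above its underside), z up through the cap. The tapering shoulder and cap are slippery to hold: grip the straight body.
- white_bottle_mid (a point): white bottle with a blue cap, 51 mm across, 123 mm tall, among the samples; not one of them, stays out of the cooler. The point is its centre, 61 mm above its underside.
- scale: pocket scale, 105 x 58 x 15 mm, a bystander; origin under its centre
- corkring: cork ring, 120 mm across, 34 mm high, a bystander; origin under its centre
- mug: blue and white mug, 78 x 112 mm, 92 mm tall, a bystander; origin under its centre
- jar: jar with a black lid, 79 mm across, 154 mm tall, a bystander; origin under its centre

How it is judged:
On the way, in this order (a step that is already met when the one before it is completed fails the run):
1. the latch bar is lifted clear of the striker with the lid still shut (value of joint latch above 0.11 rad and value of joint lid below 0.12 rad), for 0.05 s.
2. the lid is swung open (value of joint lid above 1.3 rad), for 0.2 s.
3. every sample bottle that is there and the logger are inside the cooler (x of sample_1_mid in the frame of cooler between -0.095 and 0.095 m and y of sample_1_mid in the frame of cooler between -0.068 and 0.068 m and z of each of sample_1_mid, sample_2_mid, sample_3_mid, logger_mid in the frame of cooler below 0.11 m and x of sample_2_mid in the frame of cooler between -0.095 and 0.095 m and y of sample_2_mid in the frame of cooler between -0.068 and 0.068 m and x of sample_3_mid in the frame of cooler between -0.095 and 0.095 m and y of sample_3_mid in the frame of cooler between -0.068 and 0.068 m and x of logger_mid in the frame of cooler between -0.095 and 0.095 m and y of logger_mid in the frame of cooler between -0.068 and 0.068 m), for 0.2 s.
4. the lid comes home with the latch bar raised over the striker (value of joint lid below 0.12 rad and value of joint latch above 0.06 rad), for 0.05 s.
At the end, for the whole second after the job is handed in: lid shut (within 0.035 rad) and the latch bar down in its catch (within 0.035 rad), every sample bottle present inside the cooler and upright (within 0.3 rad), the logger inside, the white bottle outside (over 140 mm from the cooler's centre) (all of step 3 and value of joint each of lid, latch below 0.035 rad and angle between each of sample_1_mid, sample_2_mid, sample_3_mid's own z axis and vertical below 0.3 rad and horizontal distance between white_bottle_mid and cooler above 0.14 m); the robot touches nothing.
It fails at once if a bottle or the logger is dropped into the cooler: moves faster than 0.5 m/s inside it while still high above the floor (((x of sample_1_mid in the frame of cooler between -0.095 and 0.095 m and y of sample_1_mid in the frame of cooler between -0.068 and 0.068 m and z of sample_1_mid in the frame of cooler below 0.15 m) and z of sample_1_mid in the frame of cooler above 0.09 m and linear speed of sample_1 above 0.5 m/s) or ((x of sample_2_mid in the frame of cooler between -0.095 and 0.095 m and y of sample_2_mid in the frame of cooler between -0.068 and 0.068 m and z of sample_2_mid in the frame of cooler below 0.15 m) and z of sample_2_mid in the frame of cooler above 0.09 m and linear speed of sample_2 above 0.5 m/s) or ((x of sample_3_mid in the frame of cooler between -0.095 and 0.095 m and y of sample_3_mid in the frame of cooler between -0.068 and 0.068 m and z of sample_3_mid in the frame of cooler below 0.15 m) and z of sample_3_mid in the frame of cooler above 0.09 m and linear speed of sample_3 above 0.5 m/s) or ((x of logger_mid in the frame of cooler between -0.095 and 0.095 m and y of logger_mid in the frame of cooler between -0.068 and 0.068 m and z of logger_mid in the frame of cooler below 0.15 m) and z of logger_mid in the frame of cooler above 0.085 m and linear speed of logger above 0.5 m/s)).
It fails at once if a bottle or the logger is pressed hard onto the cooler's floor (over 40 N) (contact force between any of sample_1, sample_2, sample_3, logger and cooler_c0 above 40 N).
It fails at once if a bystander is moved by more than 50 mm (distance of any of scale, jar from where it was at the start of the episode above 0.05 m).
Of sample_1, sample_2, sample_3 only 2 to 3 are there at a start; the rules pass over those that are not, and their reading is None.
At some moment in a run one of sample_1, sample_2, sample_3 may be knocked a few centimetres aside while the robot is not near it.
It also fails if it takes over 210 s, if anything falls off the work surface, if the arm or the gripper's body presses on something with over 40 N, if the wrist force passes 120 N, or if a joint passes its speed limit or range.

### The arm

A 7-joint arm with a two-finger parallel gripper is mounted at the origin on a cart in front of the work surface, level with it; the furniture and walls round the work are solid. World frame = base frame: x ahead of the robot, y to its left, z up, the work surface at z = 0. Lengths are in m, angles in rad, forces in N, time in s.
With the tool pointing down it reaches from about 0.425 to 1.025 m from the base axis. Payload 3.6 kg.
Tool frame: the origin (TCP) lies between the finger pads; the fingertips stand bot.tips_ahead ahead of it and the grasp point (between the pads) lies 2 mm behind it (bot.tips_ahead is the distance from the TCP to the fingertips, in m); z points along the fingers, y is the line along which they close (so a half turn about z gives the same grasp; the last joint's range is limited). The gripper opens to 85 mm and grips with 20 to 120 N. Pads are 22 mm wide; open, the fingers measure 114 mm over their backs; the gripper's body (76 mm by 85 mm) begins 54 mm behind the grasp point. The pads swing forward as they close: fully open they stand 13 mm farther back than shut.
Start: joints at [1.008, 0.591, 0.048, 1.609, -0.033, 0.943, -0.034], TCP at [0.328, -0.646, 0.228] pointing down, gripper open.
Joint ranges: [-2.69, 2.69], [-0.47, 2.24], [-1.27, 1.36], [0.19, 2.51], [-1.53, 4.68], [0.08, 2.07], [-3.09, 3.09]. Speed limits (rad/s): [2.57, 2.57, 3.14, 3.14, 3.14, 3.14, 3.14].

### API

Orientations are given as a unit quaternion [x, y, z, w].
In Python, from rig import status, viewer, bot, models gives the robot as it stands. The module is installed in compiled form; this text tells all that it offers.
- The arm moves only by the shell command python3 -m pendant 'ROWS' [FORCE]. ROWS is JSON, a list that holds one entry, the list of rows, each a list of 7 numbers: the turn, a rotation vector about the tool's x, y, z in units of 2 rad (1.0 is 2 rad), then the shift along the tool's x, y, z in units of 80 mm (1.0 is 80 mm), then the opening, from 0 (shut) to 1 (fully open). In form: [[[ax, ay, az, x, y, z, jaw], ...]]. A call has 1 to 12 rows; each row is the pose to reach, as a shift and turn from the pose commanded when the call began, along the tool's axes at that moment; what a row does not reach only later rows make up. A row lasts 1/10 s, in which the tool goes at most 50 mm and 8.59 degrees, less where a joint would pass 70% of its speed; a pose out of reach is approached as far as the arm can. A call with a number of a shift or a turn outside -1 to 1 is refused whole. A call with a gripper value outside its range is refused whole. The fingers move at their own pace and stop on an object; FORCE is the grip in N (left out, the last holds). Time passes only in rows, so rows that repeat a pose let the fingers close. It gives the time, the measured TCP pose, the force, the opening and the grip force at its end, in the units of the state.
- status.state(): the state, without advancing time (a new reading comes with each control period).
- viewer.capture(name): name is "scene" or "top"; returns a dict with "img" (420x560x3 uint8, red, green, blue), "intrinsics" (3x3 intrinsics, pixels), "R" (3x3) and "t" (3): a world point X has camera coordinates R X + t. Camera axes: x right, y down, z forward; pixel columns grow to the right and rows downward; lengths in m; the calibration is good to about 2 mm. A picture is of the moment at which its call begins. There is no depth.
- bot.close_job(): hands the job in; it is judged then, once.
Trained networks look in the newest picture that a camera, given by its name, has taken for a name from the list of things; names that differ only in an ending like _2 or _b are one class to them, and where a whole thing is asked for, a point or a joint stands for the part that bears it (a point fixed in the world has none). Each returns a list of dicts, best first, with "conf" (0 to 1); they miss things now and then, are a little off and sometimes report something else, mostly with a low value. They report only what shows in the picture. A call takes as long as a camera call.
- models.search_frame(thing, camera): "location" ([x, y, z] in m, in the coordinates of the camera as it stood for that picture, good to about 4 mm: the middle of the surface that is visible of it).
- models.tip_of(thing, camera): "location" ([x, y, z] in m, in the coordinates of the camera as it stood for that picture, good to about 4 mm: a listed point, or the origin of a listed thing).
The state is a dict: "clock": time; "q": joint angles; "dq": joint speeds; "joint_efforts": joint torques, N m; "tool_pos": TCP position; "tcp_rot": TCP orientation; "contact_force": force on the tool from outside, world axes, zero at the start; "ft_torque": the same for the moment, N m; "gripper_width": finger opening in m; "gripper_force": force on a finger pad.
Only numpy, scipy, OpenCV 4.12 (cv2) and the standard library are available. Lean on these libraries where they do the work, as an engineer would, in place of code of your own. Each camera call takes 0.05 s, during which the arm holds its last target. There are 200 camera calls.

## Working session

There is one attempt and no reset: what is moved stays moved. The work goes in short steps, Python scripts to look and compute and a shell command to move; the robot and the scene stay as the last step left them, time stands still between calls to the robot, and variables do not carry over. Pictures are saved under pics/ and viewed, at most 14 in all, crops included, and the job is handed in when it is done.

```bash
mkdir -p pics
cat > h.py <<'E'
import numpy as np, cv2
from rig import status, viewer, bot, models
from scipy.spatial.transform import Rotation as Ro
def cap(cam,name=None):
    c=viewer.capture(cam)
    if name: cv2.imwrite('pics/'+name+'.png',c['img'][:,:,::-1])
    return c
def W(c,p): return np.array(c['R']).T@(np.array(p)-np.array(c['t']))
def find(c,cam,thing,f='tip_of',n=3):
    return [(round(d['conf'],2),np.round(W(c,d['location']),4).tolist()) for d in getattr(models,f)(thing,cam)[:n]]
def px(c,X):
    p=np.array(c['intrinsics'])@(np.array(c['R'])@np.array(X)+np.array(c['t'])); return p[:2]/p[2]
def ray(c,uv,z):
    # intersect pixel ray with plane at height z
    R=np.array(c['R']);o=-R.T@np.array(c['t']);d=R.T@np.linalg.inv(c['intrinsics'])@np.array([*uv,1.]);return o+d*(z-o[2])/d[2]
def st():
    s=status.state(); print('t',round(s['clock'],2),'tcp',np.round(s['tool_pos'],4),'F',np.round(s['contact_force'],1),'w',round(s['gripper_width'],4),'gf',round(s['gripper_force'],1)); return s
def rel(target,yaw=None):
    """shift (units of 80mm, tool axes) to target from tool_pos; yaw = direction of the tool y (closing line) in world, deg"""
    s=status.state();R=Ro.from_quat(s['tcp_rot']);d=R.inv().apply(np.array(target)-s['tool_pos'])/0.08
    y=R.as_matrix()[:,1]; print('shift',np.round(d,3),'tool x',np.round(R.as_matrix()[:,0],3),'y',np.round(y,3),'z',np.round(R.as_matrix()[:,2],3))
    if yaw is not None:
        cur=np.arctan2(y[1],y[0]);e=(np.radians(yaw)-cur+np.pi/2)%np.pi-np.pi/2
        Rt=Ro.from_matrix(np.column_stack([np.cross([np.cos(cur+e),np.sin(cur+e),0],[0,0,-1]),[np.cos(cur+e),np.sin(cur+e),0],[0,0,-1]]))
        print('turn units',np.round((R.inv()*Rt).as_rotvec()/2,3),'deg',np.degrees(e).round(1))
E
cat > a.py <<'E'
from h import *
s=st();print(bot.tips_ahead,s['q']);rel(s['tool_pos'],0)
for cam in ['scene','top']:
    c=cap(cam,cam+'0'); print(cam,'cam pos',-np.array(c['R']).T@np.array(c['t']))
    for t in ['cooler','catch','lid_pin','knob','logger_mid','hookstand','peg_tip','sample_1_mid','sample_2_mid','sample_3_mid','white_bottle_mid','scale','corkring','mug','jar']:
        print(t,find(c,cam,t))
E
python3 a.py
```

```text
t 0.0 tcp [ 0.3278 -0.6457  0.2269] F [-0.2  0.4  0.1] w 0.0857 gf 0.0
0.017 [ 1.00749036  0.59215286  0.04830333  1.60985248 -0.03334093  0.94271427
 -0.03366589]
shift [0. 0. 0.] tool x [ 0.892  0.453 -0.   ] y [ 0.453 -0.892 -0.002] z [-0.001  0.002 -1.   ]
turn units [-0.001 -0.001 -0.55 ] deg 63.1
scene cam pos [-0.34604389  0.86427141  1.57405771]
cooler [(0.84, [0.5051, -0.0423, -0.0011])]
catch [(0.71, [0.5168, 0.4475, 0.0506]), (0.56, [0.5276, -0.1342, 0.1457])]
lid_pin [(0.71, [0.5995, 0.0498, 0.1429]), (0.25, [0.4421, 0.4209, 0.057])]
knob [(0.66, [0.5216, -0.0852, 0.1912])]
logger_mid [(0.64, [0.3952, -0.2608, 0.133])]
hookstand [(0.87, [0.4274, -0.2524, 0.002])]
peg_tip [(0.57, [0.3693, -0.2614, 0.2035])]
sample_1_mid [(0.82, [0.5191, 0.4479, 0.0497])]
sample_2_mid [(0.8, [0.4411, 0.4211, 0.0572])]
sample_3_mid []
white_bottle_mid [(0.91, [0.4325, 0.346, 0.0637])]
scale [(0.76, [0.3842, 0.1422, 0.0017])]
corkring [(0.78, [0.491, 0.161, -0.0028])]
mug [(0.93, [0.3699, -0.3976, -0.004]), (0.19, [0.7015, -0.1242, 0.0062])]
jar [(0.88, [0.6993, -0.1284, 0.0009]), (0.35, [0.5
[... 283 characters left out ...]
0.0488, 0.1414])]
knob [(0.81, [0.529, -0.0832, 0.1911]), (0.65, [0.4334, 0.349, 0.0625])]
logger_mid [(0.51, [0.3979, -0.2619, 0.1341]), (0.42, [0.3702, -0.3967, 0.0012])]
hookstand [(0.84, [0.4338, -0.2511, -0.0023])]
peg_tip [(0.74, [0.3791, -0.2622, 0.2067])]
sample_1_mid [(0.69, [0.3717, -0.3921, -0.0001]), (0.56, [0.5179, 0.4511, 0.0536])]
sample_2_mid [(0.78, [0.4307, 0.4234, 0.0529])]
sample_3_mid []
white_bottle_mid [(0.53, [0.4365, 0.3487, 0.0636])]
scale [(0.73, [0.3867, 0.1437, -0.0023])]
corkring [(0.76, [0.4974, 0.1562, -0.002]), (0.75, [0.5174, 0.4502, 0.0499]), (0.17, [0.5214, -0.1366, 0.1411])]
mug [(0.64, [0.3704, -0.3981, -0.0029])]
jar [(0.73, [0.6945, -0.1233, -0.0025])]
```

View pics/scene0.png

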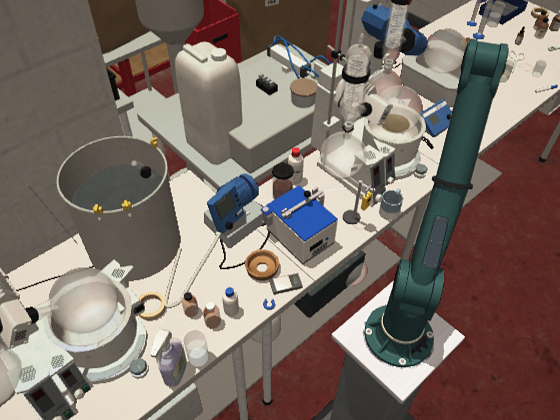

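View pics/top0.png

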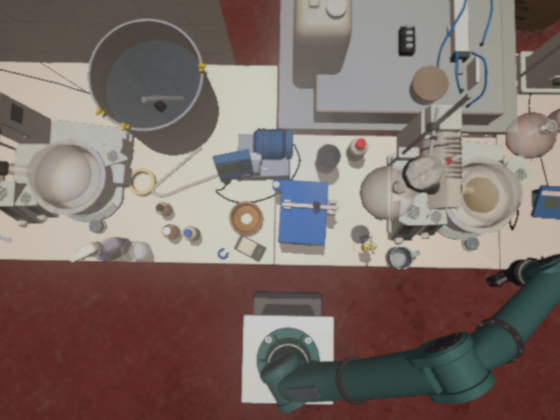

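Scene0 shows the bottles at (190,300), (211,315) and the white one at (230,298); the cooler with its blue lid is at (300,225) and the hook with the logger at (355,205). Top0 agrees. Only two peach bottles are there, the black-capped one at (0.519,0.449) and the white-capped one at (0.436,0.422). From pin and catch, the cooler's yaw is about -3°. First I lift the tool and turn it.

```bash
python3 -m pendant '[[[0,0,0,0,0,-1,0.7],[0,0,0,0,0,-1,0.7],[0,0,-0.55,0,0,-1,0.7],[0,0,-0.55,0,0,-1,0.7],[0,0,-0.55,0,0,-1,0.7],[0,0,-0.55,0,0,-1,0.7],[0,0,-0.55,0,0,-1,0.7],[0,0,-0.55,0,0,-1,0.7],[0,0,-0.55,0,0,-1,0.7],[0,0,-0.55,0,0,-1,0.7],[0,0,-0.55,0,0,-1,0.7]]]' 40; python3 -c "
from h import *
print(st()['q']);rel([0.525,-0.084,0.305],-3)"
```

```text
clock: 2.7
tool_pos: [0.3279, -0.6465, 0.308]
tcp_rot: [0.708, 0.707, 0.0, -0.0]
contact_force: [0.1, 0.3, 0.9]
gripper_width: 0.0601
gripper_force: 0.0
t 2.7 tcp [ 0.3279 -0.6465  0.308 ] F [0.1 0.3 0.9] w 0.0601 gf 0.0
[ 1.17713703  0.53133601 -0.2160748   1.52098834  0.12181222  1.10267009
  0.93336542]
shift [7.035 2.453 0.04 ] tool x [0.002 1.    0.   ] y [ 1.    -0.002  0.   ] z [ 0.  0. -1.]
turn units [ 0.    -0.     0.025] deg -2.9
```

```bash
python3 -m pendant '[[[0,0,0.025,1,0.35,0,0.7],[0,0,0.025,1,0.35,0,0.7],[0,0,0.025,1,0.35,0,0.7]]]' >/dev/null
for i in 1 2 3 4 5; do python3 -m pendant '[[[0,0,0,0.97,0.41,0,0.7],[0,0,0,0.97,0.41,0,0.7],[0,0,0,0.97,0.41,0,0.7]]]' >/dev/null; done
python3 -m pendant '[[[0,0,0,0.9,0.35,0,0.7],[0,0,0,0.9,0.35,0,0.7],[0,0,0,0.9,0.35,0,0.7],[0,0,0,0.9,0.35,0,0.7]]]'; python3 -c "
from h import *
print(st()['q'])
for cam in ['top','scene']:
    c=cap(cam,cam+'1'); print(px(c,[.525,-.084,.19]))
    for t in ['knob','lid_pin','catch','cooler']: print(t,find(c,cam,t))
rel([0.525,-0.084,0.305],-3)"
```

```text
clock: 4.9
tool_pos: [0.5715, -0.1189, 0.308]
tcp_rot: [0.725, 0.688, -0.001, 0.0]
contact_force: [0.0, 0.0, -0.2]
gripper_width: 0.0598
gripper_force: 0.0
t 4.9 tcp [ 0.5715 -0.1189  0.308 ] F [ 0.   0.  -0.2] w 0.0598 gf 0.0
[ 0.40776735  0.34791803 -0.36899534  1.83862286  0.15029815  0.98238935
 -0.07713263]
[316.95881171 205.18546845]
knob [(0.48, [0.5294, -0.081, 0.1904]), (0.2, [0.4354, 0.3471, 0.0647])]
lid_pin [(0.58, [0.5976, 0.0489, 0.1436])]
catch [(0.76, [0.5215, -0.1345, 0.1435])]
cooler [(0.56, [0.5075, -0.0418, -0.0004])]
[307.09458618 193.51065637]
knob [(0.67, [0.5275, -0.0857, 0.1904])]
lid_pin [(0.63, [0.6015, 0.0491, 0.1438]), (0.47, [0.3703, -0.3939, -0.002])]
catch [(0.89, [0.5275, -0.1369, 0.1464]), (0.44, [0.4944, 0.162, -0.0033]), (0.38, [0.5251, -0.0878, 0.1888])]
cooler [(0.8, [0.5055, -0.0422, 0.0029])]
shift [ 0.385 -0.6    0.039] tool x [ 0.051  0.999 -0.   ] y [ 0.999 -0.051 -0.   ] z [-0. -0. -1.]
turn units [-0.  0.  0.] deg -0.0
```

```bash
python3 -m pendant '[[[0,0,0,0.39,-0.575,0,0.7],[0,0,0,0.39,-0.575,0,0.7],[0,0,0,0.39,-0.575,0.5,0.7],[0,0,0,0.39,-0.575,0.5,0.7]]]' >/dev/null
python3 -m pendant '[[[0,0,0,0,0,0.5,0.7],[0,0,0,0,0,1,0.7],[0,0,0,0,0,1,0.7],[0,0,0,0,0,1,0.7]]]'; python3 -c "
from h import *
c=cap('scene','scene2');p=px(c,[.527,-.084,.19]).astype(int)
cv2.imwrite('pics/c2.png',cv2.resize(c['img'][p[1]-50:p[1]+50,p[0]-65:p[0]+65,::-1],None,fx=6,fy=6,interpolation=2))"
```

```text
clock: 6.2
tool_pos: [0.5276, -0.0835, 0.1888]
tcp_rot: [0.725, 0.689, -0.0, -0.0]
contact_force: [0.6, 0.2, 0.8]
gripper_width: 0.0595
gripper_force: 0.0
```

View pics/c2.png

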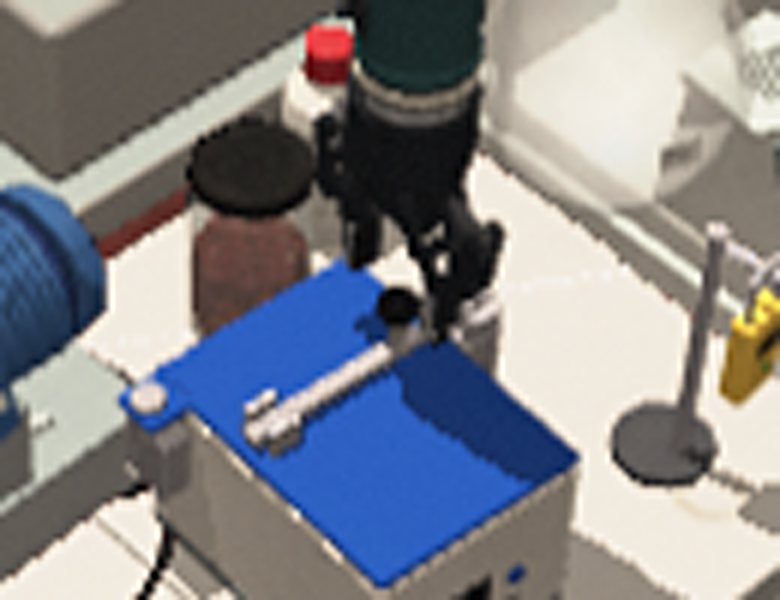

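The knob at crop (400,305) sits between the fingertips at (360,255) and (445,325). I close now.

```bash
python3 -m pendant '[[[0,0,0,0,0,0,0.2],[0,0,0,0,0,0,0.2],[0,0,0,0,0,0,0.2],[0,0,0,0,0,0,0.2],[0,0,0,0,0,0,0.2],[0,0,0,0,0,0,0.2],[0,0,0,0,0,0,0.2]]]' 50
```

```text
clock: 6.95
tool_pos: [0.5267, -0.0835, 0.19]
tcp_rot: [0.725, 0.689, -0.001, 0.0]
contact_force: [-3.3, -0.4, 9.5]
gripper_width: 0.02
gripper_force: 48.0
```

```bash
python3 -m pendant '[[[0,0,0,-0.02,0,0.08,0.1],[0,0,0,-0.02,0,0.08,0.1],[0,0,0,-0.02,0,0.08,0.1],[0,0,0,-0.02,0,0.08,0.1]]]' 30; python3 -c "
from h import *
for cam in ['scene','top']:
    c=cap(cam,cam+'3'); print(find(c,cam,'knob'))
    p=px(c,[.527,-.084,.19]).astype(int)
    cv2.imwrite('pics/c3%s.png'%cam,cv2.resize(c['img'][p[1]-35:p[1]+35,p[0]-45:p[0]+45,::-1],None,fx=6,fy=6,interpolation=2))
a=cv2.imread('pics/c3scene.png');b=cv2.imread('pics/c3top.png');b=cv2.resize(b,None,fx=.48,fy=.48);o=np.zeros((420,800,3),'uint8');o[:,:540]=a;o[:b.shape[0],540:540+b.shape[1]]=b;cv2.imwrite('pics/c3.png',o)"
```

```text
clock: 7.35
tool_pos: [0.5271, -0.0838, 0.1889]
tcp_rot: [0.725, 0.689, -0.001, 0.001]
contact_force: [-14.9, 2.5, 47.1]
gripper_width: 0.0201
gripper_force: 57.5
[(0.45, [0.5264, -0.088, 0.1894]), (0.37, [0.7019, -0.1237, 0.0059])]
[(0.45, [0.4341, 0.4217, 0.0552]), (0.4, [0.5289, -0.0806, 0.1886])]
```

View pics/c3.png

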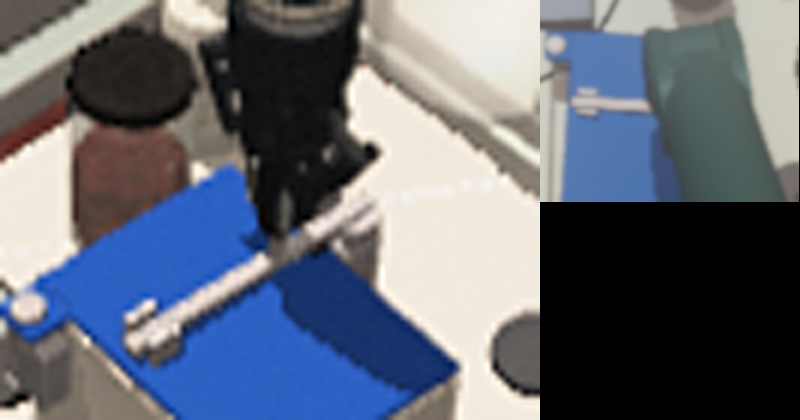

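The knob is held firmly: pushing down is resisted by the bar resting level. I go back and lift along the arc.

```bash
python3 -m pendant '[[[0,0,0,0.02,0,-0.08,0.1],[0,0,0,0.02,0,-0.08,0.1],[0,0,0,0.02,0,-0.13,0.1],[0,0,0,0.04,0,-0.18,0.1],[0,0,0,0.07,0,-0.24,0.1],[0,0,0,0.07,0,-0.24,0.1],[0,0,0,0.07,0,-0.24,0.1]]]' 60;  python3 -c "
from h import *
c=cap('scene','scene4'); print(find(c,'scene','knob'))
p=px(c,[.527,-.084,.19]).astype(int)
cv2.imwrite('pics/c4.png',cv2.resize(c['img'][p[1]-35:p[1]+35,p[0]-45:p[0]+45,::-1],None,fx=6,fy=6,interpolation=2))"
```

```text
clock: 8.25
tool_pos: [0.5269, -0.0786, 0.2003]
tcp_rot: [0.725, 0.689, -0.0, -0.001]
contact_force: [-0.2, 3.8, -2.7]
gripper_width: 0.019
gripper_force: 55.7
[(0.51, [0.5258, -0.0817, 0.2007])]
```

View pics/c4.png

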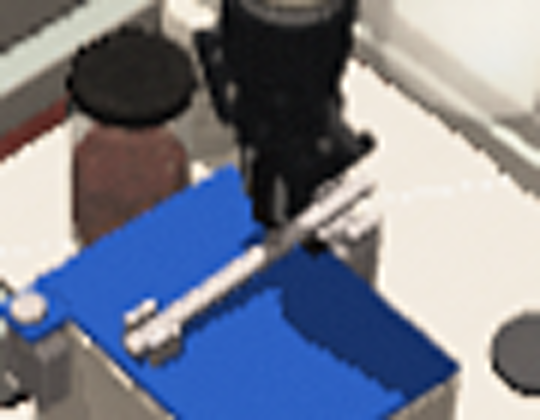

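The bar is up by about 0.12 rad. I raise it to 0.25 and make the first 0.4 rad of swing.

```bash
python3 -m pendant '[[[0,0,0,0.045,0,-0.07,0.1],[0,0,0,0.09,0,-0.14,0.1],[0,0,0,0.09,0,-0.14,0.1],[0,0,0,0.09,0,-0.14,0.1]]]' 60
python3 -m pendant '[[[0,0,0.033,0.058,-0.102,0,0.1],[0,0,0.067,0.123,-0.199,0,0.1],[0,0,0.1,0.194,-0.292,0,0.1],[0,0,0.133,0.271,-0.38,0,0.1],[0,0,0.167,0.354,-0.463,0,0.1],[0,0,0.2,0.442,-0.54,0,0.1],[0,0,0.2,0.442,-0.54,0,0.1]]]'
```

```text
clock: 8.75
tool_pos: [0.5286, -0.0725, 0.213]
tcp_rot: [0.725, 0.689, 0.001, 0.001]
contact_force: [-0.1, -0.5, 0.8]
gripper_width: 0.0087
gripper_force: 0.0
clock: 9.45
tool_pos: [0.4857, -0.0339, 0.2122]
tcp_rot: [0.847, 0.532, -0.0, -0.0]
contact_force: [-0.5, -0.1, 0.1]
gripper_width: 0.0084
gripper_force: 0.0
```

The grip slipped off the top of the ball (opening 8 mm), so the grasp was too high. I'll go back and grip lower.

```bash
python3 -m pendant '[[[0,0,0,0,0,-0.7,0.7],[0,0,0,0,0,-0.7,0.7],[0,0,0,0,0,-0.7,0.7]]]' >/dev/null; python3 -c "
from h import *
for cam in ['scene','top']:
    c=cap(cam,cam+'5'); print([find(c,cam,t) for t in ('knob','catch','sample_1_mid')])
rel([0.527,-0.084,0.268],-3)"
```

```text
[[(0.45, [0.5255, -0.0897, 0.1889])], [(0.72, [0.5258, -0.1401, 0.1457])], [(0.7, [0.5174, 0.4512, 0.0529])]]
[[], [(0.69, [0.522, -0.1357, 0.1446]), (0.44, [0.3712, -0.3951, -0.0033])], [(0.62, [0.5194, 0.449, 0.0542]), (0.3, [0.3984, -0.2576, 0.1337])]]
shift [-0.331  0.731 -0.01 ] tool x [ 0.436  0.9   -0.001] y [ 0.9   -0.436 -0.002] z [-0.002  0.    -1.   ]
turn units [-0.001  0.    -0.199] deg 22.8
```

```bash
python3 -m pendant '[[[0,0,-0.1,-0.33,0.73,0,0.65],[0,0,-0.2,-0.33,0.73,0,0.65],[0,0,-0.2,-0.33,0.73,0,0.65],[0,0,-0.2,-0.33,0.73,0.1,0.65],[0,0,-0.2,-0.33,0.73,0.1,0.65]]]' >/dev/null
python3 -m pendant '[[[0,0,0,-0.03,0,0.5,0.65],[0,0,0,-0.03,0,0.8,0.65],[0,0,0,-0.03,0,0.99,0.65],[0,0,0,-0.03,0,0.99,0.65]]]'
python3 -m pendant '[[[0,0,0,0,0,0,0.2],[0,0,0,0,0,0,0.2],[0,0,0,0,0,0,0.2],[0,0,0,0,0,0,0.2],[0,0,0,0,0,0,0.2],[0,0,0,0,0,0,0.2],[0,0,0,0,0,0,0.2]]]' 50
```

```text
clock: 11.05
tool_pos: [0.5249, -0.0855, 0.1786]
tcp_rot: [0.725, 0.689, -0.002, -0.002]
contact_force: [-0.1, 0.6, 0.1]
gripper_width: 0.0556
gripper_force: 0.0
clock: 11.75
tool_pos: [0.5266, -0.086, 0.1821]
tcp_rot: [0.725, 0.689, -0.0, -0.0]
contact_force: [-4.0, 0.9, 6.0]
gripper_width: 0.0229
gripper_force: 48.9
```

```bash
python3 -m pendant '[[[0,0,0,0,0,0,0.6],[0,0,0,0,0,0,0.6],[0,0,0,0,0,0,0.6],[0,0,0,0,0,0.12,0.6],[0,0,0,0,0,0.12,0.6],[0,0,0,0,0,0.12,0.6]]]'
python3 -m pendant '[[[0,0,0,0,0,0,0.15],[0,0,0,0,0,0,0.15],[0,0,0,0,0,0,0.15],[0,0,0,0,0,0,0.15],[0,0,0,0,0,0,0.15],[0,0,0,0,0,0,0.15],[0,0,0,0,0,0,0.15]]]' 50
```

```text
clock: 12.35
tool_pos: [0.5269, -0.0863, 0.1707]
tcp_rot: [0.725, 0.689, -0.0, -0.0]
contact_force: [-0.4, -0.7, 0.1]
gripper_width: 0.051
gripper_force: 0.0
clock: 13.05
tool_pos: [0.5265, -0.0863, 0.1715]
tcp_rot: [0.725, 0.689, -0.001, -0.0]
contact_force: [-3.3, 0.3, 6.5]
gripper_width: 0.0235
gripper_force: 48.9
```

```bash
python3 -m pendant '[[[0,0,0,0.02,0,-0.06,0.1],[0,0,0,0.04,0,-0.12,0.1],[0,0,0,0.07,0,-0.16,0.1],[0,0,0,0.07,0,-0.16,0.1],[0,0,0,0.07,0,-0.16,0.1]]]' 60
python3 -m pendant '[[[0,0,0,0.04,0,-0.06,0.1],[0,0,0,0.09,0,-0.14,0.1],[0,0,0,0.09,0,-0.14,0.1],[0,0,0,0.09,0,-0.14,0.1]]]';python3 -c "
from h import *
c=cap('scene','scene6'); print(find(c,'scene','knob'))
p=px(c,[.527,-.084,.19]).astype(int)
cv2.imwrite('pics/c6.png',cv2.resize(c['img'][p[1]-35:p[1]+35,p[0]-45:p[0]+45,::-1],None,fx=6,fy=6,interpolation=2))"
```

```text
clock: 13.55
tool_pos: [0.5268, -0.0805, 0.1837]
tcp_rot: [0.725, 0.689, -0.001, -0.001]
contact_force: [-1.3, 0.9, -4.2]
gripper_width: 0.023
gripper_force: 58.9
clock: 13.95
tool_pos: [0.5272, -0.0725, 0.1952]
tcp_rot: [0.725, 0.689, -0.0, -0.001]
contact_force: [-2.4, 3.1, -5.7]
gripper_width: 0.0231
gripper_force: 58.9
[(0.56, [0.5247, -0.0749, 0.2138])]
```

View pics/c6.png

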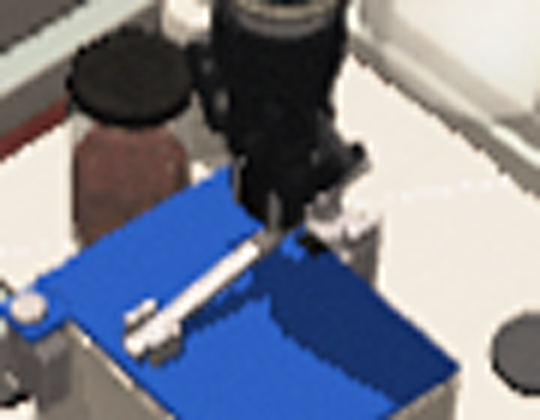

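Firm hold; the bar is at about 0.25 rad. Now I swing the lid.

```bash
for i in 1 2 3; do python3 -m pendant '[[[0,0,0.033,0.058,-0.102,0,0.1],[0,0,0.067,0.123,-0.199,0,0.1],[0,0,0.1,0.194,-0.292,0,0.1],[0,0,0.133,0.271,-0.38,0,0.1],[0,0,0.167,0.354,-0.463,0,0.1],[0,0,0.2,0.442,-0.54,0,0.1],[0,0,0.2,0.442,-0.54,0,0.1]]]' 60; done
```

```text
clock: 14.75
tool_pos: [0.4865, -0.0363, 0.1958]
tcp_rot: [0.847, 0.532, -0.0, 0.001]
contact_force: [-1.7, 0.2, -1.4]
gripper_width: 0.0227
gripper_force: 59.4
clock: 15.45
tool_pos: [0.4613, 0.0144, 0.1953]
tcp_rot: [0.936, 0.353, -0.002, -0.0]
contact_force: [-5.9, -0.6, -0.6]
gripper_width: 0.0231
gripper_force: 59.6
clock: 16.15
tool_pos: [0.4582, 0.0714, 0.1951]
tcp_rot: [0.987, 0.16, -0.004, -0.0]
contact_force: [-9.2, 1.7, 3.3]
gripper_width: 0.0228
gripper_force: 59.8
```

```bash
python3 -m pendant '[[[0,0,0.033,0.058,-0.102,0,0.1],[0,0,0.067,0.123,-0.199,0,0.1],[0,0,0.1,0.194,-0.292,0,0.1],[0,0,0.133,0.271,-0.38,0,0.1],[0,0,0.167,0.354,-0.463,0,0.1],[0,0,0.2,0.442,-0.54,0,0.1],[0,0,0.2,0.442,-0.54,0,0.1]]]' 60
python3 -m pendant '[[[0,0,0,-0.08,0,0.1,0.1],[0,0,0,-0.13,0,0.2,0.1],[0,0,0,-0.16,0,0.29,0.1],[0,0,0,-0.16,0,0.29,0.7],[0,0,0,-0.16,0,0.29,0.7],[0,0,0,-0.16,0,0.29,0.7],[0,0,0,-0.16,0,0,0.7],[0,0,0,-0.16,0,-0.6,0.7],[0,0,0,-0.16,0,-1,0.7],[0,0,0,-0.16,0,-1,0.7]]]'
python3 -c "
from h import *
print(st()['q'])
for cam in ['scene','top']:
    c=cap(cam,cam+'7')
    for t in ['knob','lid_pin','cooler','catch','sample_1_mid','white_bottle_mid','logger_mid','peg_tip','hookstand']: print(t,find(c,cam,t))
rel([0.519,0.45,0.28],90)"
```

```text
clock: 16.85
tool_pos: [0.4789, 0.1257, 0.1955]
tcp_rot: [0.999, -0.04, -0.003, -0.001]
contact_force: [-9.9, 4.9, 4.1]
gripper_width: 0.0232
gripper_force: 60.0
clock: 17.85
tool_pos: [0.4733, 0.1243, 0.2805]
tcp_rot: [0.999, -0.041, 0.006, -0.002]
contact_force: [-0.0, -0.4, 0.3]
gripper_width: 0.06
gripper_force: 0.0
t 17.85 tcp [0.4733 0.1243 0.2805] F [-0.  -0.4  0.3] w 0.06 gf 0.0
[-0.38872031  0.2220117   0.04640737  2.08177971 -0.01325671  0.82507899
 -1.98645215]
knob [(0.75, [0.4674, 0.1239, 0.1903]), (0.36, [0.5269, -0.1378, 0.144])]
lid_pin [(0.7, [0.5987, 0.0484, 0.1448])]
cooler [(0.76, [0.5012, -0.044, 0.0038])]
catch [(0.83, [0.5269, -0.1373, 0.1478])]
sample_1_mid [(0.84, [0.5197, 0.4519, 0.0519]), (0.43, [0.527, -0.1374, 0.1472])]
white_bottle_mid [(0.58, [0.4336, 0.3486, 0.0613])]
logger_mid [(0.6, [0.3942, -0.2584, 0.1334]), (0.49, [0.5253, -0.1359, 0.1444])]
peg_tip []
hookstand [(0.88, [0.4293, -0.2538, 0.0028]), (0.16, [0.441, 0.4222, 0.0588])]
knob [(0.72, [0.4373, 0.3485, 0.064])]
lid_pin [(0.59, [0.5973, 0.0503, 0.1446])]
cooler [(0.72, [0.5081, -0.0388, 0.0])]
catch [(0.93, [0.5224, -0.1365, 0.1436])]
sample_1_mid [(0.47, [0.5182, 0.4512, 0.0541])]
white_bottle_mid [(0.66, [0.4353, 0.3485, 0.0619])]
logger_mid [(0.53, [0.3976, -0.2585, 0.1344])]
peg_tip [(0.55, [0.3769, -0.2604, 0.2114]), (0.34, [0.5161, 0.4532, 0.0506])]
hookstand [(0.52, [0.4343, -0.2517, -0.0016])]
shift [ 0.303 -4.117 -0.058] tool x [ 0.997 -0.08   0.   ] y [-0.08  -0.997 -0.   ] z [ 0.  0. -1.]
turn units [-0.   -0.   -0.04] deg 4.6
```

View pics/top7.png

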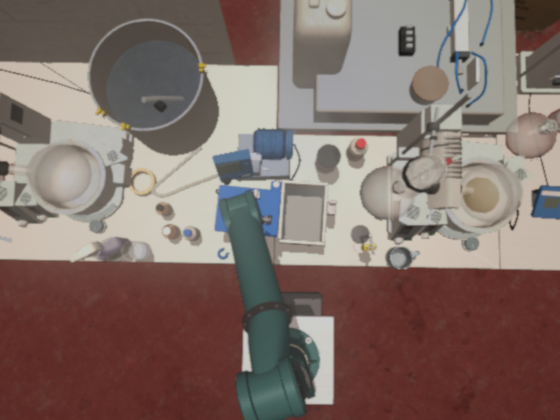

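The lid is open to about 1.59 rad; the knob is seen at (0.467,0.124), and the open chest at top-picture pixel (303,213). Next I go above the black-capped bottle.

```bash
for i in 1 2 3 4 5; do python3 -m pendant '[[[0,0,0,0.06,-0.823,0,1],[0,0,0,0.06,-0.823,0,1],[0,0,0,0.06,-0.823,0,1]]]' >/dev/null; done; python3 -c "
from h import *
print(st()['q'])
for cam in ['scene','top']:
    c=cap(cam,cam+'8')
    for t in ['sample_1_mid','sample_2_mid','white_bottle_mid']: print(t,find(c,cam,t))
rel([0.519,0.451,0.066],87)"
```

```text
t 20.35 tcp [0.5183 0.451  0.275 ] F [ 0.7 -0.8 -0.9] w 0.0854 gf 0.0
[-0.76477415  0.49787183 -0.02511178  1.65497403  0.01372754  0.98918881
 -2.44290498]
sample_1_mid [(0.59, [0.5197, 0.4494, 0.0511])]
sample_2_mid [(0.58, [0.4416, 0.4231, 0.0524])]
white_bottle_mid [(0.69, [0.4337, 0.3507, 0.0642]), (0.62, [0.5028, -0.0414, 0.0034])]
sample_1_mid [(0.55, [0.5169, 0.4512, 0.0506])]
sample_2_mid [(0.72, [0.4326, 0.425, 0.0547]), (0.63, [0.3853, 0.1411, -0.0052]), (0.52, [0.3805, -0.2597, 0.2116])]
white_bottle_mid [(0.47, [0.4341, 0.3458, 0.0635])]
shift [-0.004 -0.033  2.619] tool x [ 0.997 -0.082  0.   ] y [-0.082 -0.997  0.001] z [ 0.    -0.001 -1.   ]
turn units [ 0.    -0.    -0.015] deg 1.7
```

```bash
for i in 1 2 ; do python3 -m pendant '[[[0,0,0,0,0,0.45,1],[0,0,0,0,0,0.87,1],[0,0,0,0,0,0.87,1]]]' >/dev/null; done; python3 -m pendant '[[[0,0,0,0,0,0.45,1],[0,0,0,0,0,0.88,1],[0,0,0,0,0,0.88,1],[0,0,0,0,0,0.88,1]]]'; python3 -m pendant '[[[0,0,0,0,0,0,0.4],[0,0,0,0,0,0,0.4],[0,0,0,0,0,0,0.4],[0,0,0,0,0,0,0.4],[0,0,0,0,0,0,0.4],[0,0,0,0,0,0,0.4]]]' 40; python3 -m pendant '[[[0,0,0,0,0,-0.2,0.4],[0,0,0,0,0,-0.6,0.4],[0,0,0,0,0,-1,0.4],[0,0,0,0,0,-1,0.4]]]'
```

```text
clock: 21.75
tool_pos: [0.5197, 0.4506, 0.0677]
tcp_rot: [0.999, -0.04, 0.001, -0.001]
contact_force: [-0.2, 0.5, 0.3]
gripper_width: 0.0856
gripper_force: 0.0
clock: 22.35
tool_pos: [0.5197, 0.4502, 0.0678]
tcp_rot: [0.999, -0.04, 0.001, -0.001]
contact_force: [-0.4, -1.5, 6.5]
gripper_width: 0.038
gripper_force: 38.2
clock: 22.75
tool_pos: [0.5214, 0.4524, 0.1513]
tcp_rot: [0.999, -0.04, 0.003, -0.004]
contact_force: [0.9, 1.1, -1.1]
gripper_width: 0.038
gripper_force: 38.4
```

```bash
python3 -m pendant '[[[0,0,0,0,0,0,0.4],[0,0,0,0,0,0,0.4]]]'; python3 -c "
from h import *
c=cap('scene','s9'); print(find(c,'scene','sample_1_mid'))
p=px(c,[.52,.45,.08]).astype(int)
cv2.imwrite('pics/c9.png',cv2.resize(c['img'][p[1]-35:p[1]+45,p[0]-45:p[0]+55,::-1],None,fx=6,fy=6,interpolation=2))"
```

```text
clock: 22.95
tool_pos: [0.5174, 0.4487, 0.1443]
tcp_rot: [0.999, -0.04, -0.001, 0.001]
contact_force: [-0.3, -0.6, -2.8]
gripper_width: 0.0384
gripper_force: 38.2
[(0.78, [0.5141, 0.4463, 0.1268]), (0.25, [0.395, -0.2617, 0.1312])]
```

View pics/c9.png

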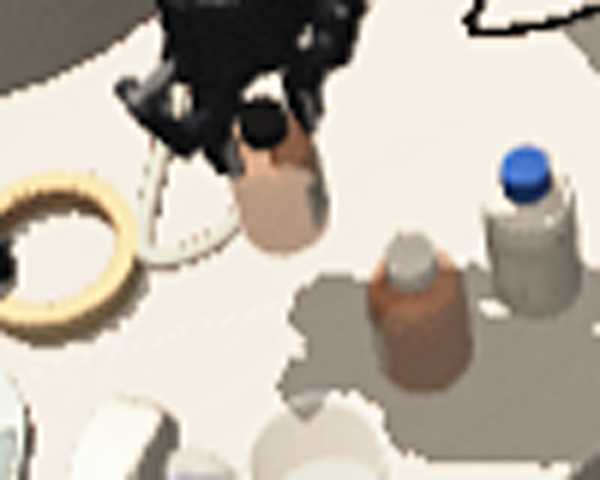

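The bottle is in the air, but the fingers at crop (230,165)/(310,115) hold it high, at the shoulder (opening 38 mm). I set it back and regrip lower.

```bash
python3 -m pendant '[[[0,0,0,0,0,0.3,0.4],[0,0,0,0,0,0.6,0.4],[0,0,0,0,0,0.85,0.4],[0,0,0,0,0,0.97,0.4],[0,0,0,0,0,0.97,0.4],[0,0,0,0,0,0.97,1],[0,0,0,0,0,0.97,1],[0,0,0,0,0,0.97,1],[0,0,0,0,0,0.97,1],[0,0,0,0,0,0.97,1]]]'; python3 -m pendant '[[[0,0,0,0,0,0.1,1],[0,0,0,0,0,0.2,1],[0,0,0,0,0,0.2,1],[0,0,0,0,0,0.2,0.4],[0,0,0,0,0,0.2,0.4],[0,0,0,0,0,0.2,0.4],[0,0,0,0,0,0.2,0.4],[0,0,0,0,0,0.2,0.4],[0,0,0,0,0,0.2,0.4]]]' 40
```

```text
clock: 24.05
tool_pos: [0.5188, 0.45, 0.0681]
tcp_rot: [0.999, -0.04, 0.0, -0.0]
contact_force: [-1.0, -0.2, 0.0]
gripper_width: 0.0855
gripper_force: 0.0
clock: 24.95
tool_pos: [0.5189, 0.4497, 0.0526]
tcp_rot: [0.999, -0.04, 0.0, 0.0]
contact_force: [0.8, -1.1, 4.6]
gripper_width: 0.0455
gripper_force: 41.0
```

Opening 45.5 mm, so it is the 48 mm bottle on its straight body. Lift and carry it to above cooler (48,15).

```bash
for i in 1 2 3; do python3 -m pendant '[[[0,0,0,0,0,-0.3,0.4],[0,0,0,0,0,-0.7,0.4],[0,0,0,0,0,-1,0.4],[0,0,0,0,0,-1,0.4]]]' >/dev/null; done; python3 -c "
from h import *
st()"
for i in 1 2 3 4 5 6; do python3 -m pendant '[[[0,0,0,0.05,0.33,0,0.4],[0,0,0,0.1,0.66,0,0.4],[0,0,0,0.158,0.988,0,0.4]]]' >/dev/null; done; python3 -m pendant '[[[0,0,-0.015,0,0,0,0.4],[0,0,-0.015,0,0,0,0.4],[0,0,-0.015,0,0,0,0.4]]]'; python3 -c "
from h import *
print(st()['q'])
for cam in ['scene','top']:
    c=cap(cam,cam+'10')
    for t in ['sample_1_mid','sample_2_mid','cooler']: print(t,find(c,cam,t))
rel([0.5567,-0.0285,0.068],87)"
```

```text
t 26.15 tcp [0.5199 0.451  0.2929] F [ 1.1  1.  -2.4] w 0.0457 gf 42.6
clock: 28.25
tool_pos: [0.5554, -0.0275, 0.2902]
tcp_rot: [1.0, -0.024, -0.002, -0.0]
contact_force: [0.2, -0.2, -3.2]
gripper_width: 0.0455
gripper_force: 42.6
t 28.25 tcp [ 0.5554 -0.0275  0.2902] F [ 0.2 -0.2 -3.2] w 0.0455 gf 42.6
[-0.0994438   0.30902728  0.08670518  1.92955238 -0.03446585  0.90757887
 -1.61511654]
sample_1_mid [(0.81, [0.5506, -0.0273, 0.2898])]
sample_2_mid [(0.96, [0.4422, 0.4175, 0.0544]), (0.37, [0.5523, -0.0266, 0.289])]
cooler [(0.62, [0.5053, -0.0408, 0.0036])]
sample_1_mid [(0.63, [0.4312, 0.4217, 0.0547])]
sample_2_mid [(0.69, [0.4338, 0.4222, 0.0551])]
cooler []
shift [ 3.000e-03 -1.000e-03  2.802e+00] tool x [ 0.999 -0.05   0.   ] y [-0.05  -0.999 -0.   ] z [ 0.  0. -1.]
turn units [-0.    -0.     0.001] deg -0.2
```

```bash
for i in 1 2; do python3 -m pendant '[[[0,0,0,0,0,0.25,0.4],[0,0,0,0,0,0.5,0.4],[0,0,0,0,0,0.75,0.4],[0,0,0,0,0,1,0.4]]]' >/dev/null; done; python3 -m pendant '[[[0,0,0,0,0,0.25,0.4],[0,0,0,0,0,0.5,0.4],[0,0,0,0,0,0.65,0.4],[0,0,0,0,0,0.72,0.4],[0,0,0,0,0,0.75,0.4],[0,0,0,0,0,0.75,0.4]]]'; python3 -m pendant '[[[0,0,0,0,0,0.02,0.4],[0,0,0,0,0,0.04,0.4],[0,0,0,0,0,0.04,0.4]]]'
```

```text
clock: 30.05
tool_pos: [0.5574, -0.032, 0.0724]
tcp_rot: [1.0, -0.027, 0.001, 0.001]
contact_force: [1.2, -5.3, -4.0]
gripper_width: 0.0454
gripper_force: 46.5
clock: 30.35
tool_pos: [0.5575, -0.0328, 0.0696]
tcp_rot: [1.0, -0.027, 0.001, 0.002]
contact_force: [-0.7, -6.5, -3.0]
gripper_width: 0.0458
gripper_force: 46.5
```

```bash
python3 -m pendant '[[[0,0,0,0,0.06,0,0.4],[0,0,0,0,0.12,0,0.4],[0,0,0,0,0.12,0,0.4],[0,0,0,0,0.12,0.02,0.4],[0,0,0,0,0.12,0.04,0.4],[0,0,0,0,0.12,0.04,0.4]]]'; python3 -c "
from h import *
st()
for cam in ['scene','top']:
    c=cap(cam,cam+'11')
    for t in ['sample_1_mid','cooler','lid_pin','knob']: print(t,find(c,cam,t))"
```

```text
clock: 30.95
tool_pos: [0.5566, -0.0382, 0.0666]
tcp_rot: [1.0, -0.025, 0.001, -0.0]
contact_force: [-0.8, -0.7, 5.5]
gripper_width: 0.0455
gripper_force: 47.2
t 30.95 tcp [ 0.5566 -0.0382  0.0666] F [-0.8 -0.7  5.5] w 0.0455 gf 47.2
sample_1_mid [(0.72, [0.554, -0.0362, 0.0622])]
cooler [(0.75, [0.5031, -0.0374, 0.001])]
lid_pin [(0.63, [0.6009, 0.0498, 0.1451])]
knob [(0.5, [0.4678, 0.1209, 0.1859])]
sample_1_mid []
cooler [(0.58, [0.5096, -0.043, -0.0035])]
lid_pin [(0.87, [0.5969, 0.0524, 0.1386])]
knob [(0.55, [0.4718, 0.1284, 0.1918])]
```

On the floor, as the force and height show. I open a little and rise.

```bash
python3 -m pendant '[[[0,0,0,0,0,0,0.68],[0,0,0,0,0,0,0.68],[0,0,0,0,0,0,0.68],[0,0,0,0,0,0,0.68]]]'; for i in 1 2 ; do python3 -m pendant '[[[0,0,0,0,0,-0.15,0.68],[0,0,0,0,0,-0.4,0.68],[0,0,0,0,0,-0.7,0.68],[0,0,0,0,0,-1,0.68],[0,0,0,0,0,-1,0.68]]]' ; done;  python3 -c "
from h import *
for cam in ['scene','top']:
    c=cap(cam,cam+'12')
    for t in ['sample_1_mid','sample_2_mid']: print(t,find(c,cam,t))
rel([0.436,0.4225,0.28],0)"
```

```text
clock: 31.85
tool_pos: [0.556, -0.0384, 0.0656]
tcp_rot: [1.0, -0.025, -0.0, -0.0]
contact_force: [-0.5, 0.6, 0.0]
gripper_width: 0.0585
gripper_force: 0.0
clock: 32.35
tool_pos: [0.5584, -0.0386, 0.1494]
tcp_rot: [1.0, -0.025, 0.004, -0.0]
contact_force: [0.2, -0.1, 0.7]
gripper_width: 0.0579
gripper_force: 0.0
clock: 32.85
tool_pos: [0.5577, -0.0386, 0.2286]
tcp_rot: [1.0, -0.025, 0.003, -0.0]
contact_force: [0.5, -0.4, -0.5]
gripper_width: 0.0584
gripper_force: 0.0
sample_1_mid [(0.69, [0.5529, -0.0395, 0.0646]), (0.54, [0.502, -0.0398, 0.0028])]
sample_2_mid [(0.87, [0.4431, 0.4195, 0.0527])]
sample_1_mid [(0.43, [0.5077, -0.0434, 0.0014])]
sample_2_mid [(0.55, [0.4337, 0.4222, 0.0541]), (0.15, [0.4319, -0.2502, -0.0025])]
shift [-1.774 -5.68  -0.691] tool x [ 0.999 -0.05  -0.003] y [-0.05  -0.999  0.   ] z [-0.003 -0.    -1.   ]
turn units [0.001 0.001 0.76 ] deg -87.1
```

```bash
python3 -m pendant '[[[0,0,0,0,0,-0.35,1],[0,0,0,0,0,-0.7,1],[0,0,0,-0.293,-0.945,-0.7,1],[0,0,0,-0.293,-0.945,-0.7,1],[0,0,0,-0.293,-0.945,-0.7,1]]]' >/dev/null; for i in 1 2 3 4 5; do python3 -m pendant '[[[0,0,0,-0.293,-0.945,0,1],[0,0,0,-0.293,-0.945,0,1],[0,0,0,-0.293,-0.945,0,1]]]' >/dev/null; done; python3 -m pendant '[[[0,0,-0.81,0,0,0,1],[0,0,-0.81,0,0,0,1],[0,0,-0.81,0,0,0,1],[0,0,-0.81,0,0,0,1],[0,0,-0.81,0,0,0,1],[0,0,-0.81,0,0,0,1],[0,0,-0.81,0,0,0,1],[0,0,-0.81,0,0,0,1],[0,0,-0.81,0,0,0,1],[0,0,-0.81,0,0,0,1],[0,0,-0.81,0,0,0,1],[0,0,-0.81,0,0,0,1]]]';  python3 -c "
from h import *
print(st()['q'])
for cam in ['scene','top']:
    c=cap(cam,cam+'13')
    for t in ['white_bottle_mid','sample_2_mid']: print(t,find(c,cam,t))
rel([0.438,0.421,0.056],0)"
```

```text
clock: 36.35
tool_pos: [0.4403, 0.4179, 0.2807]
tcp_rot: [0.709, 0.705, -0.001, 0.001]
contact_force: [-0.1, -0.0, 0.5]
gripper_width: 0.0853
gripper_force: 0.0
t 36.35 tcp [0.4403 0.4179 0.2807] F [-0.1 -0.   0.5] w 0.0853 gf 0.0
[-0.50661536  0.41794506 -0.44852907  1.81537949  0.21864415  0.95945715
 -1.05346676]
white_bottle_mid [(0.75, [0.4346, 0.3507, 0.0641]), (0.66, [0.4419, 0.4212, 0.0542]), (0.41, [0.4309, -0.254, -0.0001])]
sample_2_mid [(0.88, [0.442, 0.4201, 0.0554])]
white_bottle_mid [(0.75, [0.4343, 0.3472, 0.0611])]
sample_2_mid [(0.72, [0.4341, 0.4212, 0.055]), (0.4, [0.553, -0.039, 0.0668])]
shift [ 1.00e-03 -6.00e-03  2.82e+00] tool x [ 0.002  1.    -0.001] y [ 1.    -0.002  0.   ] z [ 0.    -0.001 -1.   ]
turn units [ 0.     0.    -0.001] deg 0.1
```

```bash
for i in 1 2 ; do python3 -m pendant '[[[0,0,0,0.02,0,0.45,1],[0,0,0,0.02,0,0.93,1],[0,0,0,0.02,0,0.93,1]]]' >/dev/null; done; python3 -m pendant '[[[0,0,0,0,0,0.4,1],[0,0,0,0,0,0.7,1],[0,0,0,0,0,0.94,1],[0,0,0,0,0,0.94,1],[0,0,0,0,0,0.94,1]]]'; python3 -m pendant '[[[0,0,0,0,0,0,0.4],[0,0,0,0,0,0,0.4],[0,0,0,0,0,0,0.4],[0,0,0,0,0,0,0.4],[0,0,0,0,0,0,0.4],[0,0,0,0,0,0,0.4]]]' 40; python3 -m pendant '[[[0,0,0,0,0,-0.2,0.4],[0,0,0,0,0,-0.6,0.4],[0,0,0,0,0,-1,0.4],[0,0,0,0,0,-1,0.4]]]'
```

```text
clock: 37.75
tool_pos: [0.4392, 0.426, 0.0598]
tcp_rot: [0.708, 0.707, 0.001, 0.0]
contact_force: [-0.2, -0.4, 1.8]
gripper_width: 0.0854
gripper_force: 0.0
clock: 38.35
tool_pos: [0.4389, 0.4257, 0.0595]
tcp_rot: [0.708, 0.707, 0.001, 0.0]
contact_force: [-0.3, -0.8, 6.2]
gripper_width: 0.0482
gripper_force: 40.1
clock: 38.75
tool_pos: [0.4401, 0.4274, 0.1427]
tcp_rot: [0.707, 0.707, 0.005, -0.0]
contact_force: [0.8, 1.3, -1.9]
gripper_width: 0.0476
gripper_force: 42.1
```

```bash
python3 -m pendant '[[[0,0,0,0,0,0.3,0.4],[0,0,0,0,0,0.6,0.4],[0,0,0,0,0,0.85,0.4],[0,0,0,0,0,0.97,0.4],[0,0,0,0,0,0.99,0.4],[0,0,0,0,0,0.99,1],[0,0,0,0,0,0.99,1],[0,0,0,0,0,0.99,1],[0,0,0,0,0,0.99,1],[0,0,0,0,0,0.99,1]]]'; python3 -m pendant '[[[0,0,0,0,0,0.05,1],[0,0,0,0,0,0.09,1],[0,0,0,0,0,0.09,1],[0,0,0,0,0,0.09,0.4],[0,0,0,0,0,0.09,0.4],[0,0,0,0,0,0.09,0.4],[0,0,0,0,0,0.09,0.4],[0,0,0,0,0,0.09,0.4],[0,0,0,0,0,0.09,0.4]]]' 45; python3 -c "
from h import *
rel([0.461,-0.033,0.28])"
```

```text
clock: 39.75
tool_pos: [0.4383, 0.4247, 0.0585]
tcp_rot: [0.708, 0.707, 0.0, 0.0]
contact_force: [-0.3, -1.4, -0.5]
gripper_width: 0.0853
gripper_force: 0.0
clock: 40.65
tool_pos: [0.4381, 0.425, 0.0517]
tcp_rot: [0.707, 0.707, 0.0, -0.0]
contact_force: [-1.3, -0.3, 4.5]
gripper_width: 0.0488
gripper_force: 46.4
shift [-5.724  0.292 -2.856] tool x [0.001 1.    0.   ] y [ 1.    -0.001  0.   ] z [ 0.  0. -1.]
```

```bash
for i in 1 2 3; do python3 -m pendant '[[[0,0,0,0,0,-0.3,0.4],[0,0,0,0,0,-0.7,0.4],[0,0,0,0,0,-1,0.4],[0,0,0,0,0,-1,0.4]]]' >/dev/null; done
for i in 1 2 3 4 5 6; do python3 -m pendant '[[[0,0,0,-0.33,0.015,0,0.4],[0,0,0,-0.66,0.03,0,0.4],[0,0,0,-0.96,0.045,0,0.4]]]' >/dev/null; done; python3 -m pendant '[[[0,0,0.07,0,0,0,0.4],[0,0,0.14,0,0,0,0.4],[0,0,0.21,0,0,0,0.4],[0,0,0.28,0,0,0,0.4],[0,0,0.35,0,0,0,0.4],[0,0,0.42,0,0,0,0.4],[0,0,0.49,0,0,0,0.4],[0,0,0.56,0,0,0,0.4],[0,0,0.63,0,0,0,0.4],[0,0,0.7,0,0,0,0.4],[0,0,0.77,0,0,0,0.4],[0,0,0.81,0,0,0,0.4]]]';python3 -m pendant '[[[0,0,0,0,0,0,0.4],[0,0,0,0,0,0,0.4]]]';  python3 -c "
from h import *
for cam in ['scene','top']:
    c=cap(cam,cam+'14')
    for t in ['sample_1_mid','sample_2_mid']: print(t,find(c,cam,t))
rel([0.460,-0.0355,0.066],87)"
```

```text
clock: 44.85
tool_pos: [0.4574, -0.0364, 0.2883]
tcp_rot: [1.0, -0.027, -0.003, 0.0]
contact_force: [-0.2, -0.3, -2.3]
gripper_width: 0.0484
gripper_force: 48.1
clock: 45.05
tool_pos: [0.4581, -0.0362, 0.2894]
tcp_rot: [1.0, -0.024, -0.002, 0.0]
contact_force: [0.4, -0.1, -2.0]
gripper_width: 0.0481
gripper_force: 48.1
sample_1_mid [(0.67, [0.5522, -0.0381, 0.0633])]
sample_2_mid [(0.7, [0.4548, -0.037, 0.2919]), (0.37, [0.4314, 0.3459, 0.0627])]
sample_1_mid [(0.44, [0.5517, -0.0393, 0.0684])]
sample_2_mid []
shift [ 0.009 -0.009  2.814] tool x [ 0.999 -0.05  -0.   ] y [-0.05  -0.999  0.   ] z [-0. -0. -1.]
turn units [0.    0.    0.001] deg -0.1
```

```bash
for i in 1 2; do python3 -m pendant '[[[0,0,0,0.025,0,0.25,0.4],[0,0,0,0.025,0,0.5,0.4],[0,0,0,0.025,0,0.75,0.4],[0,0,0,0.025,0,1,0.4]]]' >/dev/null; done; python3 -m pendant '[[[0,0,0,0,0,0.25,0.4],[0,0,0,0,0,0.5,0.4],[0,0,0,0,0,0.65,0.4],[0,0,0,0,0,0.72,0.4],[0,0,0,0,0,0.76,0.4],[0,0,0,0,0,0.76,0.4]]]'; python3 -m pendant '[[[0,0,0,0,0,0.02,0.4],[0,0,0,0,0,0.04,0.4],[0,0,0,0,0,0.04,0.4]]]'
```

```text
clock: 46.75
tool_pos: [0.4637, -0.0363, 0.0707]
tcp_rot: [1.0, -0.025, 0.0, 0.0]
contact_force: [-0.2, -0.8, -2.7]
gripper_width: 0.0487
gripper_force: 48.1
clock: 47.05
tool_pos: [0.4635, -0.0363, 0.0675]
tcp_rot: [1.0, -0.025, 0.0, 0.0]
contact_force: [-0.8, 0.4, -2.4]
gripper_width: 0.0486
gripper_force: 48.1
```

```bash
python3 -m pendant '[[[0,0,0,0,0,0.02,0.4],[0,0,0,0,0,0.035,0.4],[0,0,0,0,0,0.035,0.4]]]'; python3 -m pendant '[[[0,0,0,0,0,0,0.4],[0,0,0,0,0,0,0.72],[0,0,0,0,0,0,0.72],[0,0,0,0,0,0,0.72],[0,0,0,0,0,0,0.72]]]'; for i in 1 2 3; do python3 -m pendant '[[[0,0,0,0,0,-0.15,0.72],[0,0,0,0,0,-0.4,0.72],[0,0,0,0,0,-0.7,0.72],[0,0,0,0,0,-1,0.72],[0,0,0,0,0,-1,0.72]]]' >/dev/null; done;  python3 -c "
from h import *
print(st()['q'])
for cam in ['scene','top']:
    c=cap(cam,cam+'15')
    for t in ['sample_1_mid','sample_2_mid','logger_mid','peg_tip','hookstand']: print(t,find(c,cam,t))
    p=px(c,[.40,-.26,.16]).astype(int)
    cv2.imwrite('pics/c15%s.png'%cam,cv2.resize(c['img'][p[1]-25:p[1]+25,p[0]-32:p[0]+33,::-1],None,fx=6,fy=6,interpolation=2))
cv2.imwrite('pics/c15.png',np.hstack([cv2.imread('pics/c15%s.png'%k) for k in('scene','top')]))
rel([0.396,-0.26,0.29],99)"
```

```text
clock: 47.35
tool_pos: [0.4641, -0.0362, 0.0656]
tcp_rot: [1.0, -0.025, 0.001, 0.0]
contact_force: [-0.5, 1.0, 9.6]
gripper_width: 0.0486
gripper_force: 49.4
clock: 47.85
tool_pos: [0.4633, -0.0363, 0.0644]
tcp_rot: [1.0, -0.025, -0.0, 0.0]
contact_force: [0.2, 0.2, 0.4]
gripper_width: 0.0613
gripper_force: 0.0
t 49.35 tcp [ 0.4649 -0.0363  0.3064] F [0.5 0.9 0. ] w 0.0614 gf 0.0
[ 0.04025143  0.16428634 -0.06826742  2.08454553  0.01459426  0.88840779
 -1.65737058]
sample_1_mid [(0.69, [0.5526, -0.0412, 0.0672])]
sample_2_mid [(0.71, [0.4598, -0.0324, 0.0705]), (0.57, [0.3689, -0.2608, 0.2021]), (0.22, [0.4348, 0.3485, 0.0651])]
logger_mid [(0.5, [0.3944, -0.2607, 0.1296])]
peg_tip [(0.53, [0.3693, -0.2648, 0.2025])]
hookstand []
sample_1_mid [(0.5, [0.5517, -0.0408, 0.0642]), (0.15, [0.6924, -0.1221, -0.0018])]
sample_2_mid []
logger_mid [(0.41, [0.3996, -0.2598, 0.1331])]
peg_tip [(0.8, [0.3784, -0.2592, 0.2106])]
hookstand [(0.72, [0.4314, -0.2499, -0.0056])]
shift [-0.699  2.835  0.178] tool x [ 0.999 -0.05  -0.001] y [-0.05  -0.999  0.   ] z [-0.001 -0.    -1.   ]
turn units [-0.     0.    -0.104] deg 11.9
```

View pics/c15.png

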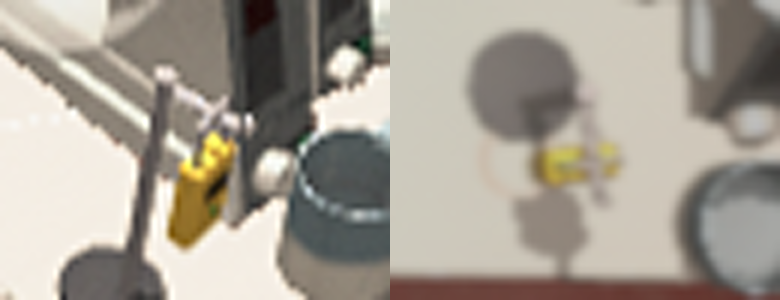

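Both bottles stand in the cooler. In the crop, the logger hangs at left (200,190) / right (575,163) with the peg tip beside it; I take it at (0.3965,-0.259), peg yaw about 10°.

```bash
for i in 1 2; do python3 -m pendant '[[[0,0,0,-0.23,0.94,0,0.85],[0,0,0,-0.23,0.94,0,0.85],[0,0,0,-0.23,0.94,0,0.85]]]' >/dev/null; done; python3 -m pendant '[[[0,0,-0.111,-0.23,0.94,0,0.85],[0,0,-0.111,-0.23,0.94,0,0.85],[0,0,-0.111,-0.23,0.94,0,0.85],[0,0,-0.111,-0.23,0.94,0,0.85]]]' ;  python3 -c "
from h import *
print(st()['q'])
for cam in ['scene','top']:
    c=cap(cam,cam+'16')
    for t in ['logger_mid','peg_tip','hookstand']: print(t,find(c,cam,t))
rel([0.3965,-0.259,0.19],99.8)"
```

```text
clock: 50.95
tool_pos: [0.3974, -0.2582, 0.3044]
tcp_rot: [0.996, 0.085, 0.0, -0.0]
contact_force: [-0.1, 1.0, 0.7]
gripper_width: 0.0724
gripper_force: 0.0
t 50.95 tcp [ 0.3974 -0.2582  0.3044] F [-0.1  1.   0.7] w 0.0724 gf 0.0
[ 0.41771382  0.17736689  0.07347042  2.07483841 -0.01779015  0.89011412
 -0.89901398]
logger_mid [(0.63, [0.3917, -0.2616, 0.1334])]
peg_tip [(0.82, [0.3704, -0.2617, 0.2041])]
hookstand [(0.75, [0.4308, -0.2544, 0.0002])]
logger_mid []
peg_tip [(0.87, [0.378, -0.2613, 0.2065])]
hookstand [(0.88, [0.4374, -0.2494, -0.0045])]
shift [-0.011  0.01   1.431] tool x [0.985 0.172 0.   ] y [ 0.172 -0.985 -0.   ] z [ 0.  0. -1.]
turn units [-0.    -0.     0.001] deg -0.1
```

Now down in steps to 0.160 while I watch the force.

```bash
python3 -m pendant '[[[0,0,0,-0.01,0.01,0.5,0.85],[0,0,0,-0.01,0.01,1,0.85],[0,0,0,-0.01,0.01,1,0.85],[0,0,0,-0.01,0.01,1,0.85]]]'; python3 -m pendant '[[[0,0,0,0,0,0.3,0.85],[0,0,0,0,0,0.5,0.85],[0,0,0,0,0,0.7,0.85],[0,0,0,0,0,0.78,0.85],[0,0,0,0,0,0.78,0.85]]]';python3 -m pendant '[[[0,0,0,0,0,0.05,0.85],[0,0,0,0,0,0.05,0.85],[0,0,0,0,0,0.05,0.85]]]'; python3 -c "
from h import *
c=cap('scene','s17')
p=px(c,[.40,-.26,.18]).astype(int)
cv2.imwrite('pics/c17.png',cv2.resize(c['img'][p[1]-30:p[1]+30,p[0]-40:p[0]+40,::-1],None,fx=8,fy=8,interpolation=2))"
```

```text
clock: 51.75
tool_pos: [0.3962, -0.2596, 0.2246]
tcp_rot: [0.996, 0.086, -0.001, -0.0]
contact_force: [0.3, -1.0, 0.8]
gripper_width: 0.0729
gripper_force: 0.0
clock: 52.25
tool_pos: [0.3971, -0.2602, 0.163]
tcp_rot: [0.996, 0.086, 0.001, 0.0]
contact_force: [-0.5, -0.7, -0.2]
gripper_width: 0.0728
gripper_force: 0.0
clock: 52.55
tool_pos: [0.3966, -0.2599, 0.1587]
tcp_rot: [0.996, 0.086, 0.0, 0.0]
contact_force: [-0.2, 1.1, -0.3]
gripper_width: 0.0726
gripper_force: 0.0
```

View pics/c17.png

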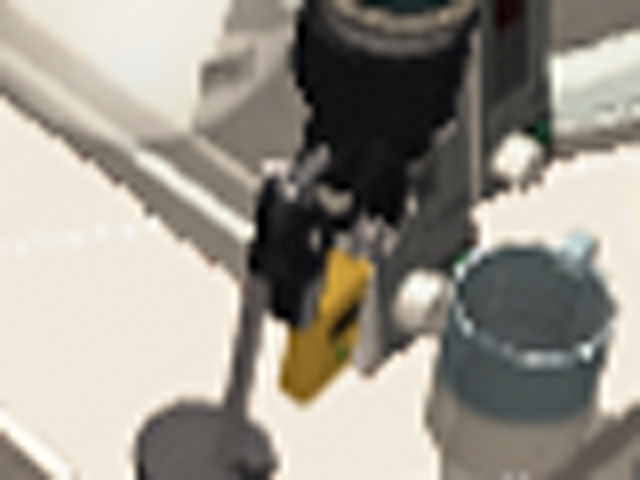

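The near finger at crop (285,290) lies beside the upper half of the yellow block (320,330), with no contact. I close.

```bash
python3 -m pendant '[[[0,0,0,0,0,0.03,0.3],[0,0,0,0,0,0.03,0.3],[0,0,0,0,0,0.03,0.3],[0,0,0,0,0,0.03,0.3],[0,0,0,0,0,0.03,0.3],[0,0,0,0,0,0.03,0.3],[0,0,0,0,0,0.03,0.3]]]' 45; python3 -m pendant '[[[0,0,0,0,0,-0.05,0.3],[0,0,0,0,0,-0.11,0.3],[0,0,0,0,0,-0.18,0.3],[0,0,0,0,0,-0.22,0.3],[0,0,0,0,0,-0.22,0.3]]]'; python3 -c "
from h import *
c=cap('scene','s18');print(find(c,'scene','logger_mid'))"
```

```text
clock: 53.3
tool_pos: [0.3962, -0.2597, 0.1558]
tcp_rot: [0.996, 0.086, -0.0, -0.0]
contact_force: [-0.3, 0.8, 2.6]
gripper_width: 0.0384
gripper_force: 45.7
clock: 53.8
tool_pos: [0.3966, -0.26, 0.1739]
tcp_rot: [0.996, 0.086, 0.001, 0.0]
contact_force: [0.5, 0.1, -0.2]
gripper_width: 0.0387
gripper_force: 45.4
[(0.56, [0.3945, -0.2628, 0.1507])]
```

```bash
python3 -m pendant '[[[0,0,0,-0.08,0,0,0.3],[0,0,0,-0.17,0,0,0.3],[0,0,0,-0.26,0,0,0.3],[0,0,0,-0.35,0,0,0.3],[0,0,0,-0.44,0,0,0.3],[0,0,0,-0.52,0,0,0.3],[0,0,0,-0.52,0,0,0.3]]]'; python3 -c "
from h import *
c=cap('scene','s19');print(find(c,'scene','logger_mid'),find(c,'scene','peg_tip'))"
```

```text
clock: 54.6
tool_pos: [0.3538, -0.267, 0.1732]
tcp_rot: [0.996, 0.085, -0.0, -0.0]
contact_force: [-0.8, -0.1, -0.7]
gripper_width: 0.0383
gripper_force: 45.4
[(0.39, [0.3573, -0.2691, 0.15])] [(0.63, [0.3707, -0.2626, 0.2002])]
```

```bash
for i in 1 2; do python3 -m pendant '[[[0,0,0,0,0,-0.3,0.3],[0,0,0,0,0,-0.6,0.3],[0,0,0,0,0,-0.79,0.3],[0,0,0,0,0,-0.79,0.3]]]' >/dev/null; done; for i in 1 2 3 4; do python3 -m pendant '[[[0,0,0,0.2,-0.2,0,0.3],[0,0,0,0.4,-0.4,0,0.3],[0,0,0,0.586,-0.577,0,0.3]]]' >/dev/null; done; python3 -m pendant '[[[0,0,0.06,0,0,0,0.3],[0,0,0.111,0,0,0,0.3],[0,0,0.111,0,0,0,0.3],[0,0,0.111,0,0,0,0.3]]]';python3 -c "
from h import *
print(st()['q'])
for cam in ['scene','top']:
    c=cap(cam,cam+'20')
    for t in ['logger_mid','sample_1_mid','sample_2_mid']: print(t,find(c,cam,t))
rel([0.507,-0.053,0.073],87)"
```

```text
clock: 57.15
tool_pos: [0.5077, -0.0527, 0.2983]
tcp_rot: [1.0, -0.024, -0.001, -0.0]
contact_force: [-0.3, 0.9, -0.8]
gripper_width: 0.0387
gripper_force: 45.5
t 57.15 tcp [ 0.5077 -0.0527  0.2983] F [-0.3  0.9 -0.8] w 0.0387 gf 45.5
[ 0.05802243  0.2384919  -0.05230916  2.00711592  0.01562672  0.89883255
 -1.62123074]
logger_mid []
sample_1_mid [(0.79, [0.5525, -0.0405, 0.0655])]
sample_2_mid [(0.56, [0.4392, -0.048, 0.0736])]
logger_mid [(0.21, [0.4343, -0.2479, -0.0027])]
sample_1_mid []
sample_2_mid [(0.59, [0.4309, -0.0424, 0.0697])]
shift [-1.800e-02  1.000e-03  2.834e+00] tool x [ 0.999 -0.05   0.   ] y [-0.05  -0.999 -0.   ] z [ 0.  0. -1.]
turn units [-0.    -0.     0.001] deg -0.1
```

Sample_2 was nudged aside in the cooler to about (0.435,-0.045), still upright at mid height 0.07, which leaves more room. I lower the logger.

```bash
for i in 1 2; do python3 -m pendant '[[[0,0,0,-0.025,0,0.25,0.3],[0,0,0,-0.025,0,0.5,0.3],[0,0,0,-0.025,0,0.75,0.3],[0,0,0,-0.025,0,1,0.3]]]' >/dev/null; done; python3 -m pendant '[[[0,0,0,0,0,0.25,0.3],[0,0,0,0,0,0.5,0.3],[0,0,0,0,0,0.65,0.3],[0,0,0,0,0,0.72,0.3],[0,0,0,0,0,0.76,0.3],[0,0,0,0,0,0.76,0.3]]]'; python3 -m pendant '[[[0,0,0,0,0,0.02,0.3],[0,0,0,0,0,0.04,0.3],[0,0,0,0,0,0.06,0.3],[0,0,0,0,0,0.06,0.3]]]'
```

```text
clock: 58.95
tool_pos: [0.5048, -0.0527, 0.0791]
tcp_rot: [1.0, -0.025, 0.0, 0.0]
contact_force: [-0.8, -0.1, -0.4]
gripper_width: 0.0386
gripper_force: 45.5
clock: 59.35
tool_pos: [0.5044, -0.0527, 0.0742]
tcp_rot: [1.0, -0.025, 0.0, 0.0]
contact_force: [0.8, -0.3, -0.7]
gripper_width: 0.0385
gripper_force: 45.5
```

```bash
python3 -m pendant '[[[0,0,0,0,0,0.02,0.3],[0,0,0,0,0,0.03,0.3],[0,0,0,0,0,0.03,0.3]]]'; python3 -m pendant '[[[0,0,0,0,0,0.01,0.3],[0,0,0,0,0,0.02,0.3],[0,0,0,0,0,0.02,0.3]]]'
```

```text
clock: 59.65
tool_pos: [0.5047, -0.0527, 0.0719]
tcp_rot: [1.0, -0.025, 0.0, 0.0]
contact_force: [-0.5, -0.6, 2.3]
gripper_width: 0.0384
gripper_force: 45.8
clock: 59.95
tool_pos: [0.5052, -0.0529, 0.0717]
tcp_rot: [1.0, -0.025, 0.001, 0.0]
contact_force: [-2.3, -0.7, 16.6]
gripper_width: 0.0383
gripper_force: 47.3
```

```bash
python3 -m pendant '[[[0,0,0,0,0,-0.015,0.3],[0,0,0,0,0,-0.015,0.6],[0,0,0,0,0,-0.015,0.6],[0,0,0,0,0,-0.015,0.6],[0,0,0,0,0,-0.015,0.6]]]'; for i in 1 2 3; do python3 -m pendant '[[[0,0,0,0,0,-0.15,0.6],[0,0,0,0,0,-0.4,0.6],[0,0,0,0,0,-0.7,0.6],[0,0,0,0,0,-0.95,0.6],[0,0,0,0,0,-0.95,0.6]]]' >/dev/null; done;  python3 -c "
from h import *
c=cap('top','t21')
for cam in ['scene','top']:
    c=cap(cam,cam+'21')
    for t in ['sample_1_mid','sample_2_mid','logger_mid','knob','lid_pin']: print(t,find(c,cam,t))
c=viewer.capture('scene');p=px(c,[.5,-.04,.1]).astype(int)
cv2.imwrite('pics/c21.png',cv2.resize(c['img'][p[1]-45:p[1]+45,p[0]-60:p[0]+60,::-1],None,fx=6,fy=6,interpolation=2))
st();rel([0.468,0.124,0.30],-94.5)"
```

```text
clock: 60.45
tool_pos: [0.5047, -0.0507, 0.0712]
tcp_rot: [1.0, -0.024, 0.0, -0.001]
contact_force: [-0.2, 5.3, 3.3]
gripper_width: 0.0511
gripper_force: 0.0
sample_1_mid [(0.63, [0.5536, -0.0407, 0.0647]), (0.34, [0.3709, -0.2659, 0.2004])]
sample_2_mid [(0.68, [0.4395, -0.0437, 0.0691])]
logger_mid [(0.73, [0.5517, -0.0366, 0.0636]), (0.54, [0.5042, -0.0563, 0.0483]), (0.47, [0.7016, -0.1226, 0.0002])]
knob [(0.53, [0.4662, 0.1211, 0.1909])]
lid_pin [(0.56, [0.6023, 0.0485, 0.145]), (0.38, [0.551, -0.0395, 0.0647])]
sample_1_mid []
sample_2_mid [(0.42, [0.4337, -0.0438, 0.066])]
logger_mid [(0.19, [0.3683, -0.3968, -0.0021])]
knob [(0.51, [0.4724, 0.1305, 0.1896])]
lid_pin [(0.72, [0.598, 0.0513, 0.1433])]
t 62.65 tcp [ 0.5044 -0.0526  0.2992] F [0.3 0.5 0.2] w 0.0513 gf 0.0
shift [-0.566 -2.182 -0.01 ] tool x [ 0.999 -0.05  -0.   ] y [-0.05  -0.999  0.   ] z [-0.  0. -1.]
turn units [0.    0.    0.014] deg -1.6
```

View pics/c21.png

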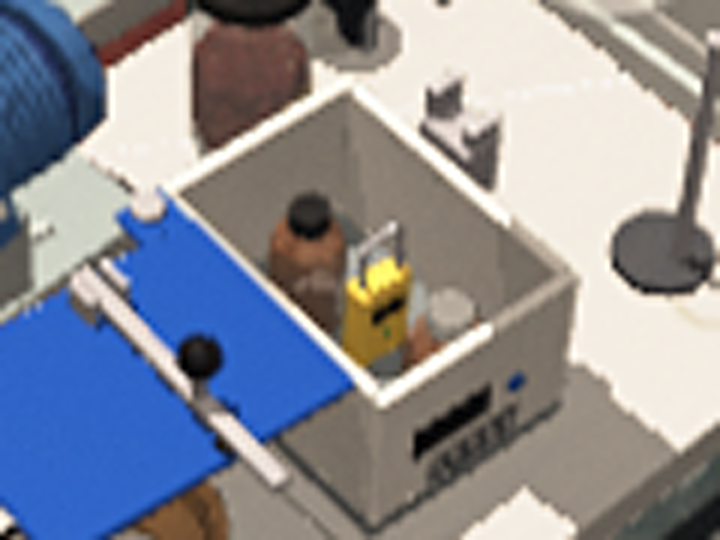

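The picture shows the black-capped bottle (308,250), the logger (378,305) and the white-capped bottle (447,310) standing inside, and the knob at (200,355). I go to the knob.

```bash
for i in 1 2; do python3 -m pendant '[[[0,0,0,-0.183,-0.733,0,0.65],[0,0,0,-0.183,-0.733,0,0.65],[0,0,0,-0.183,-0.733,0,0.65]]]' >/dev/null; done;  python3 -m pendant '[[[0,0,0.014,-0.183,-0.733,0,0.65],[0,0,0.014,-0.183,-0.733,0,0.65],[0,0,0.014,-0.183,-0.733,0,0.65],[0,0,0.014,-0.183,-0.733,0,0.65]]]' >/dev/null;  python3 -m pendant '[[[0,0,0,0,0,0.4,0.65],[0,0,0,0,0,0.8,0.65],[0,0,0,0,0,0.8,0.65]]]'; python3 -c "
from h import *
c=cap('scene','s22');print(find(c,'scene','knob'));rel([0.469,0.1255,0.172],-94.5)"
```

```text
clock: 63.95
tool_pos: [0.4669, 0.1216, 0.232]
tcp_rot: [0.999, -0.041, -0.004, 0.002]
contact_force: [-1.2, -0.1, -0.6]
gripper_width: 0.0556
gripper_force: 0.0
[(0.75, [0.4653, 0.1224, 0.1887])]
shift [-0.01  -0.026  0.792] tool x [ 0.997 -0.081 -0.001] y [-0.081 -0.997  0.001] z [-0.001 -0.001 -1.   ]
turn units [ 0.001  0.    -0.001] deg 0.1
```

```bash
python3 -m pendant '[[[0,0,0,0,-0.02,0.3,0.65],[0,0,0,0,-0.02,0.6,0.65],[0,0,0,0,-0.02,0.78,0.65],[0,0,0,0,-0.02,0.78,0.65]]]'; python3 -m pendant '[[[0,0,0,0,0,0,0.15],[0,0,0,0,0,0,0.15],[0,0,0,0,0,0,0.15],[0,0,0,0,0,0,0.15],[0,0,0,0,0,0,0.15],[0,0,0,0,0,0,0.15],[0,0,0,0,0,0,0.15]]]' 60;python3 -m pendant '[[[0,0,0,0.02,0,-0.06,0.1],[0,0,0,0.04,0,-0.12,0.1],[0,0,0,0.08,0,-0.2,0.1],[0,0,0,0.12,0,-0.26,0.1],[0,0,0,0.15,0,-0.29,0.1],[0,0,0,0.15,0,-0.29,0.1]]]'; python3 -c "
from h import *
c=cap('scene','s23');print(find(c,'scene','knob'))"
```

```text
clock: 64.45
tool_pos: [0.4698, 0.1261, 0.1729]
tcp_rot: [0.999, -0.04, -0.0, 0.0]
contact_force: [-0.5, 0.6, -0.3]
gripper_width: 0.0556
gripper_force: 0.0
clock: 65.15
tool_pos: [0.4711, 0.1269, 0.1747]
tcp_rot: [0.999, -0.04, 0.002, -0.0]
contact_force: [0.5, -0.6, 4.9]
gripper_width: 0.0231
gripper_force: 58.5
clock: 65.75
tool_pos: [0.483, 0.1241, 0.1964]
tcp_rot: [0.999, -0.041, 0.001, 0.001]
contact_force: [4.4, -3.6, -6.9]
gripper_width: 0.0225
gripper_force: 59.1
[(0.43, [0.4763, 0.1174, 0.2095])]
```

```bash
for i in 1 2 3; do python3 -m pendant '[[[0,0,-0.033,-0.051,0.105,0,0.1],[0,0,-0.067,-0.095,0.214,0,0.1],[0,0,-0.1,-0.132,0.325,0,0.1],[0,0,-0.133,-0.161,0.438,0,0.1],[0,0,-0.167,-0.183,0.553,0,0.1],[0,0,-0.2,-0.197,0.669,0,0.1],[0,0,-0.2,-0.197,0.669,0,0.1]]]' 70; done; python3 -c "
from h import *
c=cap('scene','s24');print(find(c,'scene','knob'))"
```

```text
clock: 66.55
tool_pos: [0.463, 0.0716, 0.1964]
tcp_rot: [0.987, 0.159, 0.001, 0.001]
contact_force: [5.0, -2.2, -6.1]
gripper_width: 0.0222
gripper_force: 69.0
clock: 67.25
tool_pos: [0.4656, 0.0171, 0.1965]
tcp_rot: [0.936, 0.353, 0.002, 0.0]
contact_force: [4.8, -1.1, -6.2]
gripper_width: 0.0228
gripper_force: 69.1
clock: 67.95
tool_pos: [0.4891, -0.0323, 0.1964]
tcp_rot: [0.847, 0.532, 0.002, 0.0]
contact_force: [4.3, 1.1, -6.1]
gripper_width: 0.0224
gripper_force: 69.2
[(0.76, [0.4861, -0.0416, 0.2108])]
```

```bash
python3 -m pendant '[[[0,0,-0.033,-0.051,0.105,0,0.1],[0,0,-0.067,-0.095,0.214,0,0.1],[0,0,-0.1,-0.132,0.325,0,0.1],[0,0,-0.133,-0.161,0.438,0,0.1],[0,0,-0.167,-0.183,0.553,0,0.1],[0,0,-0.197,-0.196,0.655,0,0.1],[0,0,-0.2,-0.197,0.669,0,0.1],[0,0,-0.2,-0.197,0.669,0,0.1]]]' 70; python3 -c "
from h import *
for cam in ['scene','top']:
    c=cap(cam,cam+'25');print(find(c,cam,'knob'))
c=viewer.capture('scene');p=px(c,[.52,-.07,.17]).astype(int)
cv2.imwrite('pics/c25.png',cv2.resize(c['img'][p[1]-40:p[1]+40,p[0]-50:p[0]+50,::-1],None,fx=7,fy=7,interpolation=2))
rel([0.527,-0.0845,0.172],-3)"
```

```text
clock: 68.85
tool_pos: [0.5274, -0.0676, 0.1955]
tcp_rot: [0.725, 0.689, 0.0, -0.002]
contact_force: [2.5, 4.7, -6.3]
gripper_width: 0.0224
gripper_force: 69.8
[(0.6, [0.5278, -0.0761, 0.2123])]
[]
shift [-0.214  0.007  0.296] tool x [0.05  0.999 0.003] y [ 0.999 -0.05  -0.002] z [-0.002  0.003 -1.   ]
turn units [-0.001 -0.001  0.001] deg -0.1
```

View pics/c25.png

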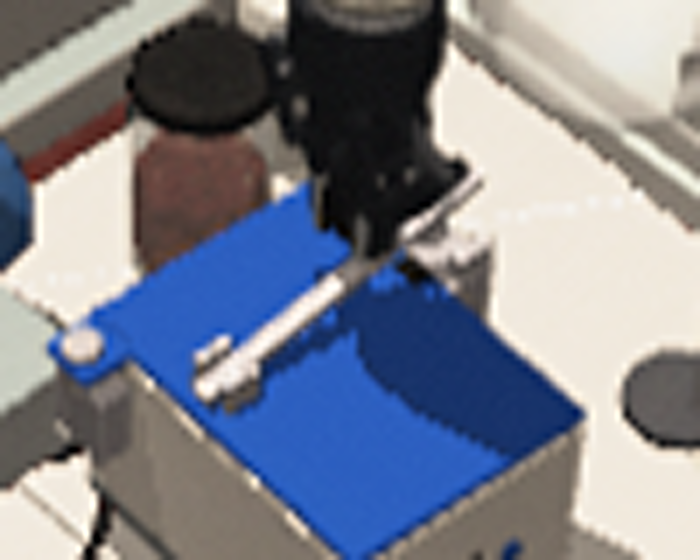

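The lid is home and the bar (300,330)–(470,190) is raised over the slot. I lower the bar and let go.

```bash
python3 -m pendant '[[[0,0,0,-0.08,0.01,0.1,0.1],[0,0,0,-0.15,0.01,0.2,0.1],[0,0,0,-0.19,0.01,0.27,0.1],[0,0,0,-0.2,0.01,0.29,0.1],[0,0,0,-0.2,0.01,0.29,0.1]]]' 50; python3 -m pendant '[[[0,0,0,0,0,0,0.65],[0,0,0,0,0,0,0.65],[0,0,0,0,0,0,0.65],[0,0,0,0,0,0,0.65],[0,0,0,0,0,-0.3,0.65],[0,0,0,0,0,-0.7,0.65],[0,0,0,0,0,-1,0.65],[0,0,0,0,0,-1,0.65]]]'; python3 -m pendant '[[[0,0,0,-0.3,-0.3,-0.5,0.65],[0,0,0,-0.6,-0.6,-1,0.65],[0,0,0,-0.6,-0.6,-1,0.65],[0,0,0,-0.6,-0.6,-1,0.65]]]';python3 -c "
from h import *
for cam in ['scene','top']:
    c=cap(cam,cam+'26');print(find(c,cam,'knob'))
c=viewer.capture('scene');p=px(c,[.52,-.07,.17]).astype(int)
cv2.imwrite('pics/c26.png',cv2.resize(c['img'][p[1]-40:p[1]+40,p[0]-50:p[0]+50,::-1],None,fx=7,fy=7,interpolation=2))
st()"
```

```text
clock: 69.6
tool_pos: [0.527, -0.0807, 0.1755]
tcp_rot: [0.725, 0.689, 0.0, -0.002]
contact_force: [-7.5, 8.9, 16.8]
gripper_width: 0.0226
gripper_force: 71.4
clock: 70.4
tool_pos: [0.5309, -0.0863, 0.256]
tcp_rot: [0.724, 0.689, 0.002, 0.003]
contact_force: [-0.8, 0.7, -0.6]
gripper_width: 0.0557
gripper_force: 0.0
clock: 70.8
tool_pos: [0.4778, -0.1328, 0.3331]
tcp_rot: [0.725, 0.689, -0.0, 0.001]
contact_force: [0.6, 0.2, 0.2]
gripper_width: 0.0553
gripper_force: 0.0
[(0.56, [0.524, -0.0908, 0.1891]), (0.18, [0.5988, 0.0493, 0.1436])]
[(0.57, [0.5292, -0.0802, 0.1889])]
t 71.05 tcp [ 0.478  -0.1305  0.3313] F [ 0.1 -0.4  0.3] w 0.0557 gf 0.0
```

View pics/c26.png

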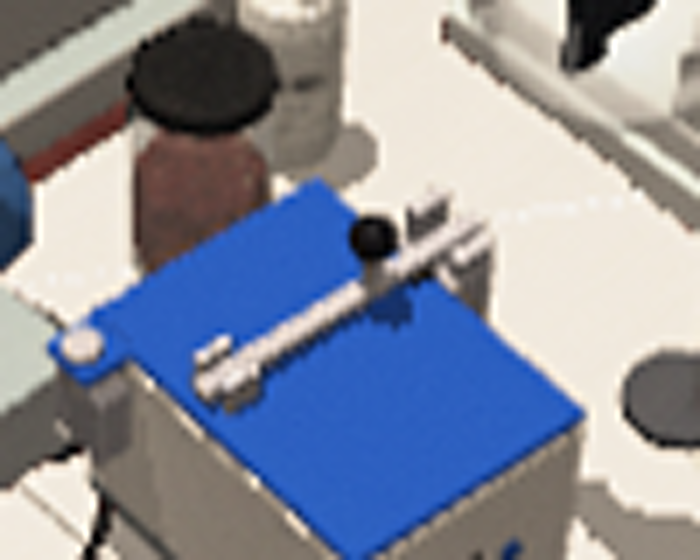

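The bar lies level in the slot between the cheeks (450,235), knob at (373,238). One quick check of the lid's angle against the first picture.

```bash
python3 -c "
from h import *
a,b=[cv2.imread('pics/%s.png'%k).astype(int) for k in('scene0','scene26')]
m=[((i[:,:,0]>150)&(i[:,:,2]<60))[180:250,250:345] for i in(a,b)]
for k in m:
    y,x=np.nonzero(k);print(len(x),x.min(),x.max(),y.min(),y.max(),x.mean(),y.mean())
print((m[0]^m[1]).sum())"
```

```text
1598 11 86 6 59 51.81852315394243 33.292866082603254
1629 11 86 6 59 51.828115408225905 33.3756906077348
35
```

The blue lid's outline matches the first, fully shut picture.

```bash
python3 -c "
from rig import bot; print(bot.close_job())"
```

```text
the job is handed in; nothing more can be done
None
```

The job is handed in: both peach bottles that were there and the logger stand in the cooler, the lid is shut and latched, and the white bottle stayed out. `close_job` returned no verdict.

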